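# Pull the used reagent cassette from behind the bottles

### The job

Clear the three reagent bottles off the bay onto the black rubber mat, all three before you go for the cassette behind them; then press the red latch tab so that the used cassette pops up by itself, lift it out and set it upright in the steel tray. Finally put the bottles back on the bay, each one upright and centred on the round spot of its own cap colour (they may not be standing on the right spots now). Set everything down gently and let no bottle fall over.

Things in the scene. Friction and masses are not known exactly. Their poses are not given: they have to be found in the camera images.
- bottle_blue_mid (a point): white bottle with a blue cap and band: upright cylinder 46 mm wide, 110 mm tall (straight to 88 mm; the top 16 mm is the 40 mm wide cap), 220 g. Point: on its axis, 55 mm above its underside; z up. Starts on the bay in a row of three, any order, 64 mm apart. The cassette (top 66 mm above the table) is close behind: grip 20 to 25 mm above the point, closing across the row (the spots' x)
- bottle_green_mid (a point): white bottle with a green cap and band: upright cylinder 46 mm wide, 110 mm tall (straight to 88 mm; the top 16 mm is the 40 mm wide cap), 220 g. Point: on its axis, 55 mm above its underside; z up. Starts on the bay in a row of three, any order, 64 mm apart. The cassette (top 66 mm above the table) is close behind: grip 20 to 25 mm above the point, closing across the row (the spots' x)
- bottle_yellow_mid (a point): white bottle with a yellow cap and band: upright cylinder 46 mm wide, 110 mm tall (straight to 88 mm; the top 16 mm is the 40 mm wide cap), 220 g. Point: on its axis, 55 mm above its underside; z up. Starts on the bay in a row of three, any order, 64 mm apart. The cassette (top 66 mm above the table) is close behind: grip 20 to 25 mm above the point, closing across the row (the spots' x)
- mark_blue: blue spot: flat blue disc 56 mm wide with a white centre, and a blue tab reaching 60 mm forward, fixed on the bay's deck. Origin: centre of the disc's underside, 12 mm above the table; a bottle on it has its underside 14 mm above the table. x points to the cassette, y along the row of three spots, 64 mm apart, in any order
- mark_green: green spot: flat green disc 56 mm wide with a white centre, and a green tab reaching 60 mm forward, fixed on the bay's deck. Origin: centre of the disc's underside, 12 mm above the table; a bottle on it has its underside 14 mm above the table. x points to the cassette, y along the row of three spots, 64 mm apart, in any order
- mark_yellow: yellow spot: flat yellow disc 56 mm wide with a white centre, and a yellow tab reaching 60 mm forward, fixed on the bay's deck. Origin: centre of the disc's underside, 12 mm above the table; a bottle on it has its underside 14 mm above the table. x points to the cassette, y along the row of three spots, 64 mm apart, in any order
- cassette_mid (a point): used cassette: grey block, orange top with two white discs, 34 (x) by 84 (y) by 52 mm tall, 170 g. Point: its centre. x away from the bottles. Sits 80 mm behind the row of spots, latched, centre 40 mm above the table; unlatched, a spring lifts it 8 mm and it stays there, loose in 26 mm high corner guides: lift it straight up 30 mm. Grip across the 34 mm at mid length, centre or higher
- latch_pad (a point): red spring latch tab in front of the cassette's middle, 30 (y) by 30 mm (x), with a raised round bar across its outer end. Point: middle of the bar's top, 32 mm above the table, 29 mm before the cassette's front face. Press the bar straight down 7 mm (1 to 4 N; it stops hard at about 8 mm), then let go: it springs back and the cassette stays popped up. At rest x points to the cassette
- mat: black rubber mat fixed on the table beside the bay, left or right: 220 (x) by 110 (y) by 3 mm thick, the side area for the bottles; three stand on it in a row along x. Origin: centre of its underside, on the table; z up
- tray: shallow open steel tray fixed on the table on the other side of the bay: 170 (x) by 110 mm (y) outside, 16 mm high, walls and floor 4 mm thick. Origin: centre of its underside, on the table; x along its long side

How it is judged:
On the way, in this order (a step that is already met when the one before it is completed fails the run):
1. all three bottles stand released on the mat while the cassette is still latched down (x of bottle_blue_mid in the frame of mat between -0.105 and 0.105 m and y of bottle_blue_mid in the frame of mat between -0.05 and 0.05 m and height (world z) of bottle_blue_mid between 0.05 and 0.065 m and angle between each of bottle_blue_mid, bottle_green_mid, bottle_yellow_mid's own z axis and vertical below 0.15 rad and x of bottle_green_mid in the frame of mat between -0.105 and 0.105 m and y of bottle_green_mid in the frame of mat between -0.05 and 0.05 m and height (world z) of bottle_green_mid between 0.05 and 0.065 m and x of bottle_yellow_mid in the frame of mat between -0.105 and 0.105 m and y of bottle_yellow_mid in the frame of mat between -0.05 and 0.05 m and height (world z) of bottle_yellow_mid between 0.05 and 0.065 m and contact force between the fingers and bottle_blue below 0.1 N and linear speed of each of bottle_blue, bottle_green, bottle_yellow below 0.03 m/s and contact force between the fingers and bottle_green below 0.1 N and contact force between the fingers and bottle_yellow below 0.1 N and height (world z) of cassette_mid below 0.043 m), for 0.2 s.
2. the latch has been pressed: the cassette has popped up by its own spring, not touched by the fingers, with the bottles on the mat (x of bottle_blue_mid in the frame of mat between -0.105 and 0.105 m and y of bottle_blue_mid in the frame of mat between -0.05 and 0.05 m and height (world z) of bottle_blue_mid between 0.05 and 0.065 m and angle between each of bottle_blue_mid, bottle_green_mid, bottle_yellow_mid's own z axis and vertical below 0.15 rad and x of bottle_green_mid in the frame of mat between -0.105 and 0.105 m and y of bottle_green_mid in the frame of mat between -0.05 and 0.05 m and height (world z) of bottle_green_mid between 0.05 and 0.065 m and x of bottle_yellow_mid in the frame of mat between -0.105 and 0.105 m and y of bottle_yellow_mid in the frame of mat between -0.05 and 0.05 m and height (world z) of bottle_yellow_mid between 0.05 and 0.065 m and height (world z) of cassette_mid between 0.045 and 0.053 m and contact force between the fingers and cassette below 0.1 N), for 0.1 s.
3. the cassette stands released and upright in the tray, the bottles still on the mat (x of bottle_blue_mid in the frame of mat between -0.105 and 0.105 m and y of bottle_blue_mid in the frame of mat between -0.05 and 0.05 m and height (world z) of bottle_blue_mid between 0.05 and 0.065 m and angle between each of bottle_blue_mid, bottle_green_mid, bottle_yellow_mid, cassette_mid's own z axis and vertical below 0.15 rad and x of bottle_green_mid in the frame of mat between -0.105 and 0.105 m and y of bottle_green_mid in the frame of mat between -0.05 and 0.05 m and height (world z) of bottle_green_mid between 0.05 and 0.065 m and x of bottle_yellow_mid in the frame of mat between -0.105 and 0.105 m and y of bottle_yellow_mid in the frame of mat between -0.05 and 0.05 m and height (world z) of bottle_yellow_mid between 0.05 and 0.065 m and x of cassette_mid in the frame of tray between -0.08 and 0.08 m and y of cassette_mid in the frame of tray between -0.05 and 0.05 m and height (world z) of cassette_mid below 0.04 m and contact force between the fingers and cassette below 0.1 N and linear speed of cassette below 0.03 m/s), for 0.2 s.
At the end, for the whole second after the job is handed in: each bottle stands upright (tilt under 0.1 rad), released and at rest on the bay within 12 mm of the centre of the spot of its own colour; the cassette stands upright, released and at rest inside the tray (horizontal distance between bottle_blue_mid and mark_blue below 0.012 m and height (world z) of bottle_blue_mid between 0.064 and 0.074 m and angle between each of bottle_blue_mid, bottle_green_mid, bottle_yellow_mid's own z axis and vertical below 0.1 rad and horizontal distance between bottle_green_mid and mark_green below 0.012 m and height (world z) of bottle_green_mid between 0.064 and 0.074 m and horizontal distance between bottle_yellow_mid and mark_yellow below 0.012 m and height (world z) of bottle_yellow_mid between 0.064 and 0.074 m and contact force between the fingers and bottle_blue below 0.1 N and linear speed of each of bottle_blue, bottle_green, bottle_yellow, cassette below 0.03 m/s and contact force between the fingers and bottle_green below 0.1 N and contact force between the fingers and bottle_yellow below 0.1 N and x of cassette_mid in the frame of tray between -0.08 and 0.08 m and y of cassette_mid in the frame of tray between -0.05 and 0.05 m and height (world z) of cassette_mid below 0.04 m and angle between cassette_mid's own z axis and vertical below 0.15 rad and contact force between the fingers and cassette below 0.1 N); the robot touches nothing.
It fails at once if a bottle is tipped over (angle between any of bottle_blue_mid, bottle_green_mid, bottle_yellow_mid's own z axis and vertical above 0.6 rad).
It fails at once if a bottle or the cassette is dropped (falls free by more than about 25 mm) ((contact force between the fingers and bottle_blue below 0.02 N and linear speed of bottle_blue above 0.7 m/s) or (contact force between the fingers and bottle_green below 0.02 N and linear speed of bottle_green above 0.7 m/s) or (contact force between the fingers and bottle_yellow below 0.02 N and linear speed of bottle_yellow above 0.7 m/s) or (contact force between the fingers and cassette below 0.02 N and linear speed of cassette above 0.7 m/s)).
It also fails if it takes over 144 s, if anything falls off the work surface, if the arm or the gripper's body presses on something with over 40 N, if the wrist force passes 120 N, or if a joint passes its speed limit or range.

### The arm

A 7-joint arm with a two-finger parallel gripper is mounted at the origin on the work surface. World frame = base frame: x ahead of the robot, y to its left, z up, the work surface at z = 0. Lengths are in m, angles in rad, forces in N, time in s.
With the tool pointing down it reaches from about 0.425 to 0.875 m from the base axis. Payload 4.7 kg.
Tool frame: the origin (TCP) lies midway between the tips of the shut fingers; the grasp point (between the pads) lies 19 mm behind it; z points along the fingers, y is the direction in which the jaws open and shut (so a half turn about z gives the same grasp; the last joint's range is limited). The gripper opens to 87 mm and grips with 3 to 60 N. Pads are 19 mm wide; open, the fingers measure 117 mm over their backs; the gripper's body (75 mm by 190 mm) begins 51 mm behind the grasp point.
Start: joints at [-1.195, 0.321, -0.07, 1.45, 0.023, 1.371, -0.057], TCP at [0.23, 0.608, 0.223] pointing down, gripper open.
Joint ranges: [-2.86, 2.86], [-0.3, 2.09], [-1.38, 1.24], [0.06, 2.45], [-1.56, 4.7], [0.09, 2.05], [-2.69, 2.69]. Speed limits (rad/s): [2.57, 2.57, 3.14, 3.14, 3.14, 3.14, 3.14].

### API

Orientations are given as a rotation vector (axis times angle).
In Python, from bench import ctrl, optics gives the robot as it stands. The module is installed in compiled form; this text tells all that it offers.
- The arm moves only by the tool step_arm, never from a script. Its argument "deltas" is a list of rows, each a list of 7 numbers: the turn, a rotation vector about the tool's x, y, z in degrees, then the shift along the tool's x, y, z in mm, then the finger opening in mm, from 0 to 87. A call has exactly 8 rows; each row is the pose to reach, as a shift and turn from the pose commanded when the call began, along the tool's axes at that moment; what a row does not reach only later rows make up. A row lasts 1/8 s, in which the tool goes at most 62.5 mm and 10.7 degrees, less where a joint would pass 70% of its speed; a pose out of reach is approached as far as the arm can. A call with a gripper value outside its range is refused whole. The fingers move at their own pace and stop on an object; "newtons" is the grip in N (left out, the last holds). Time passes only in rows, so rows that repeat a pose let the fingers close, or fill a call up. It gives the time, the measured TCP pose, the force and the opening at its end, in the units of the state.
- ctrl.get_state(): the state, without advancing time (a new reading comes with each control period).
- optics.get_image(name): name is "scene" or "top" or "wrist"; returns the picture (420x560x3 uint8, red, green, blue); there is no depth.
- optics.get_calibration(name): a dict with "K" (3x3 intrinsics, pixels), "R" (3x3) and "t" (3): a world point X has camera coordinates R X + t. Camera axes: x right, y down, z forward; pixel columns grow to the right and rows downward; lengths in m; the calibration is good to about 2 mm. A picture is of the moment at which its call begins: read the wrist's pose just before it. get_calibration takes no time and is no camera call; for the wrist camera it gives the pose at the moment of the call.
- ctrl.close_job(): hands the job in, once; it reports no verdict.
The state is a dict: "time": time; "joint_positions": joint angles; "qd": joint speeds; "joint_torque": joint torques, N m; "position": TCP position; "tool_rot": TCP orientation; "ft_force": force on the tool from outside, world axes, zero at the start; "torque": the same for the moment, N m; "grip_width": opening from 0.0 (shut) to 1.0 (fully open).
Only numpy, scipy, OpenCV 4.12 (cv2) and the standard library are available. Lean on these libraries where they do the work, as an engineer would, in place of code of your own. Each camera call takes 0.05 s, during which the arm holds its last target.

## Working session

There is one attempt and no reset: what is moved stays moved. The work goes in short steps, Python scripts to look and compute and a tool call to move; the robot and the scene stay as the last step left them, time stands still between calls to the robot, and variables do not carry over. Pictures are saved under pics/ and viewed, and the job is handed in when it is done.

Besides the shell and the picture viewer there is one more tool, called after ">>>" by a JSON object that holds its "name" and its "arguments", one argument or row to a line. step_arm: Moves the arm, as the interface text tells. Its arguments: {"type":"object","properties":{"deltas":{"type":"array"},"newtons":{"type":"number"}},"required":["deltas"]}

```bash
mkdir -p pics
python3 - <<'E'
from bench import ctrl, optics
import cv2
print(ctrl.get_state())
for n in ["scene","top","wrist"]:
    c=optics.get_calibration(n); print(n,c)
    cv2.imwrite(f"pics/{n}0.png",optics.get_image(n)[:,:,::-1])
E
```

```text
{'time': 0.0, 'joint_positions': array([-1.1949094 ,  0.32184125, -0.07008736,  1.45164406,  0.02259302,
        1.37078274, -0.05688237]), 'qd': array([-0.00010132, -0.00134215, -0.00134724,  0.0001662 , -0.00099831,
       -0.0001759 , -0.00075022]), 'joint_torque': array([ 7.52836459e-04, -4.91284919e+01, -4.03404990e-01, -3.12520444e+01,
       -6.40633819e-02,  4.37606417e-02,  1.79922299e-04]), 'position': array([0.22991765, 0.60740573, 0.2214652 ]), 'tool_rot': array([-5.65078513e-01, -3.09009625e+00,  2.93932871e-03]), 'ft_force': array([-0.15350119, -0.11064655, -0.63691695]), 'torque': array([-0.00421231,  0.00728658, -0.02988929]), 'grip_width': 1.001333010889404}
scene {'K': array([[379.45503757,   0.        , 281.16108041],
       [  0.        , 379.45503757, 206.53223674],
       [  0.        ,   0.        ,   1.        ]]), 'R': array([[ 1.44797819e-01,  9.89461164e-01,  4.43940572e-04],
       [ 8.28121526e-01, -1.20941787e-01, -5.47346163e-01],
       [-5.41524080e-01,  7.96221674e-02, -8.36906196e-01]]), 't': array([-0.06739788, -0.4310138 ,  1.20232993])}
top {'K': array([[415.46524066,   0.        , 279.17312314],
       [  0.        , 415.46524066, 209.86574689],
       [  0.        ,   0.        ,   1.        ]]), 'R': array([[-0.19780203, -0.98022607, -0.00558651],
       [-0.95678828,  0.19430542, -0.21633675],
       [ 0.21314441, -0.03744674, -0.97630282]]), 't': array([0.09863776, 0.56201333, 0.92789267])}
wrist {'K': array([[296.10432877,   0.        , 279.53835705],
       [  0.        , 296.10432877, 206.73552578],
       [  0.        ,   0.        ,   1.        ]]), 'R': array([[ 0.35434396,  0.93511365, -0.00167866],
       [ 0.89643884, -0.33917683,  0.28523057],
       [ 0.26615363, -0.10257455, -0.95845746]]), 't': array([-0.6484462 , -0.03447301,  0.39370502])}
```

View pics/scene0.png

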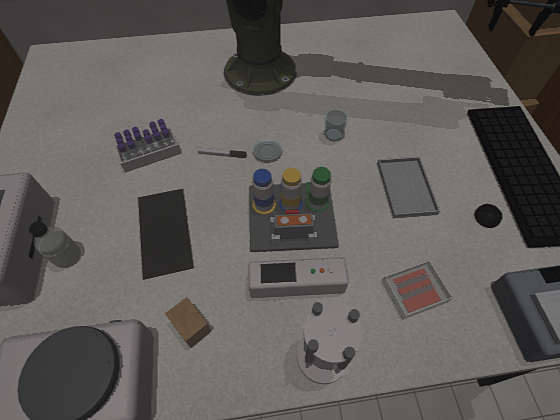

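View pics/top0.png

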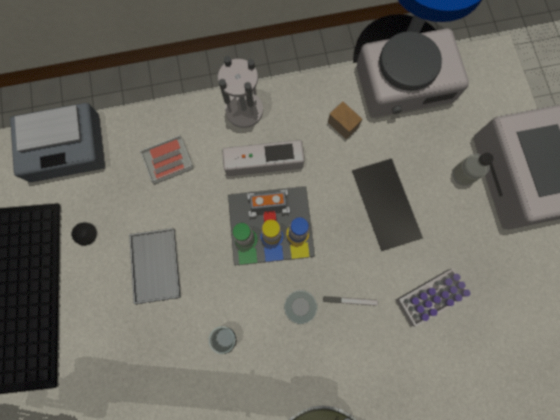

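View pics/wrist0.png

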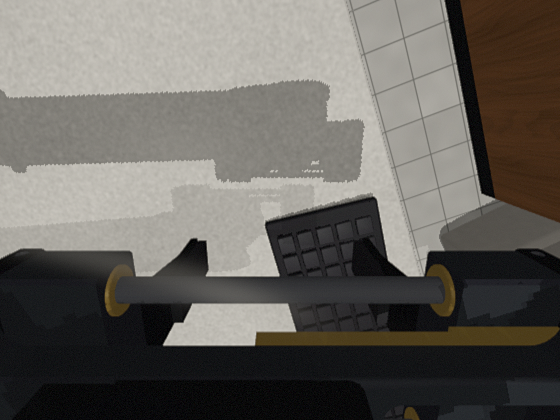

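The scene camera shows the bay in the middle, the mat at about (165,232) and the tray at about (407,187). In the top view the bottles stand green (243,235), yellow (271,230), blue (299,230). The tabs below them read green, blue, yellow, so blue and yellow need swapping. I'll enlarge it next.

Run:
```python
import cv2
a=cv2.imread("pics/top0.png")
cv2.imwrite("pics/c1.png",cv2.resize(a[175:275,215:325],None,fx=6,fy=6,interpolation=cv2.INTER_CUBIC)[:600,:800])
cv2.imwrite("pics/c2.png",cv2.resize(a[150:310,340:430],None,fx=3.7,fy=3.7,interpolation=cv2.INTER_CUBIC)[:600])
cv2.imwrite("pics/c3.png",cv2.resize(a[220:310,120:190],None,fx=6,fy=6,interpolation=cv2.INTER_CUBIC)[:600])
s=cv2.imread("pics/scene0.png")
cv2.imwrite("pics/c4.png",cv2.resize(s[160:255,240:345],None,fx=6,fy=6,interpolation=cv2.INTER_CUBIC)[:600])
```

```text
(no output)
```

View pics/c1.png

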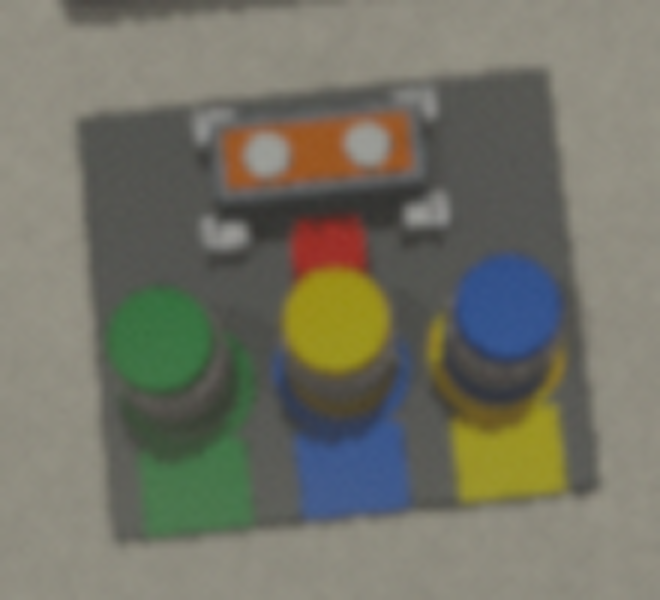

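View pics/c2.png

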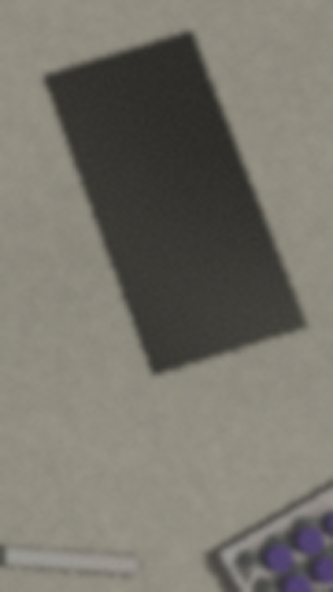

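View pics/c3.png

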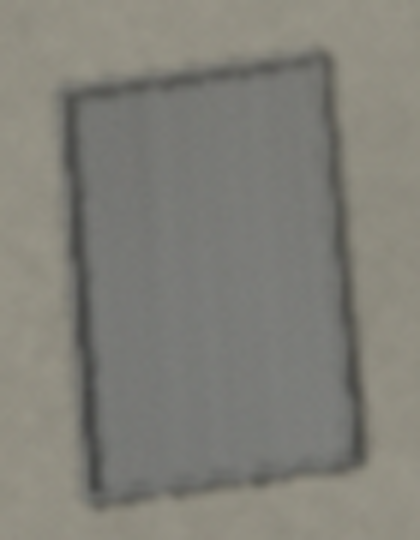

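View pics/c4.png

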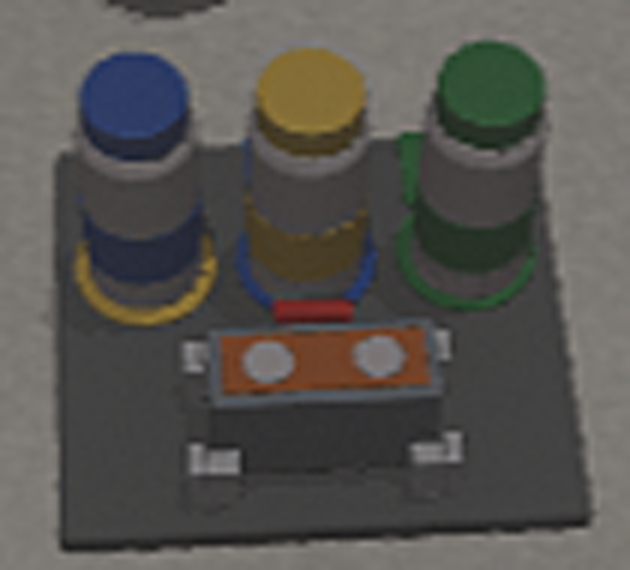

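The top crop shows the caps, discs, tabs and mat and tray corners clearly. I'll turn these into world positions.

```bash
cat > h.py <<'E'
import numpy as np
from bench import ctrl, optics
from scipy.spatial.transform import Rotation as Ro
def px(name,u,v,z,c=None):
    c=c or optics.get_calibration(name)
    d=c["R"].T@np.linalg.solve(c["K"],[u,v,1.]); o=-c["R"].T@c["t"]
    return o+d*(z-o[2])/d[2]
def proj(name,X,c=None):
    c=c or optics.get_calibration(name)
    p=c["K"]@(c["R"]@np.array(X)+c["t"]); return p[:2]/p[2]
E
python3 - <<'E'
from h import *
np.set_printoptions(precision=4,suppress=True)
T=lambda n,l,ox,oy,s,z,cam:[print(n,k,px(cam,ox+(a+.5)/s-.5,oy+(b+.5)/s-.5,z)) for k,(a,b) in enumerate(l)]
T("topcap gyb",[(160,337),(336,320),(508,306)],215,175,6,.124,"top")
T("disc",[(267,155),(368,144)],215,175,6,.066,"top")
T("bay",[(80,118),(548,70),(597,490),(117,543)],215,175,6,.012,"top")
T("tabends",[(147,538),(251,527),(302,519),(411,512),(459,502),(565,492)],215,175,6,.014,"top")
T("mat",[(45,76),(192,32),(305,325),(153,373)],340,150,3.7,.003,"top")
T("tray",[(68,92),(328,53),(364,463),(92,503)],120,220,6,.016,"top")
T("scap gyb",[(490,83),(311,91),(134,95)],240,160,6,.124,"scene")
T("sdisc",[(268,361),(380,356)],240,160,6,.066,"scene")
print(Ro.from_rotvec(ctrl.get_state()["tool_rot"]).as_matrix())
E
```

```text
topcap gyb 0 [0.5272 0.0789 0.124 ]
topcap gyb 1 [0.5206 0.0142 0.124 ]
topcap gyb 2 [ 0.5131 -0.0489  0.124 ]
disc 0 [0.6016 0.0277 0.066 ]
disc 1 [ 0.5981 -0.0125  0.066 ]
bay 0 [0.6467 0.1022 0.012 ]
bay 1 [ 0.6279 -0.0953  0.012 ]
bay 2 [ 0.4505 -0.0774  0.012 ]
bay 3 [0.4682 0.1181 0.012 ]
tabends 0 [0.4675 0.1056 0.014 ]
tabends 1 [0.4635 0.0635 0.014 ]
tabends 2 [0.4626 0.0426 0.014 ]
tabends 3 [ 0.4566 -0.0013  0.014 ]
tabends 4 [ 0.4567 -0.0212  0.014 ]
tabends 5 [ 0.4521 -0.0643  0.014 ]
mat 0 [ 0.6487 -0.2214  0.003 ]
mat 1 [ 0.6596 -0.3299  0.003 ]
mat 2 [ 0.4437 -0.3513  0.003 ]
mat 3 [ 0.4326 -0.2432  0.003 ]
tray 0 [0.5912 0.3544 0.016 ]
tray 1 [0.586  0.2471 0.016 ]
tray 2 [0.4191 0.2569 0.016 ]
tray 3 [0.4251 0.3651 0.016 ]
scap gyb 0 [0.5275 0.0783 0.124 ]
scap gyb 1 [0.5218 0.014  0.124 ]
scap gyb 2 [ 0.5145 -0.0491  0.124 ]
sdisc 0 [ 0.5969 -0.0125  0.066 ]
sdisc 1 [0.6007 0.0279 0.066 ]
[[-0.9353  0.3539 -0.0004]
 [ 0.3539  0.9353 -0.0014]
 [-0.0001 -0.0015 -1.    ]]
```

Both cameras agree to about 1.5 mm. The bay yaw is about -5.5°, the middle spot is at (.520,.015), the mat centre at (.546,-.287) and the tray centre at (.505,.306). I'll take blue first.

```bash
cat > d.py <<'E'
import sys
from h import *
def yawof(R): return np.degrees(np.arctan2(R[1,1],R[0,1]))
s=ctrl.get_state(); R=Ro.from_rotvec(s["tool_rot"]).as_matrix(); p=s["position"]
print("t %.2f pos"%s["time"],p.round(4),"yaw %.1f"%yawof(R),"tilt",R[:2,2].round(3),"w %.1fmm"%(87*s["grip_width"]),"F",s["ft_force"].round(1),"j17",s["joint_positions"][[0,6]].round(2))
for a in sys.argv[1:]:
    v=list(map(float,a.split(",")))
    yt=v[3]; dz=-((yt-yawof(R)+180)%360-180)
    print(a,"turn z %.1f"%dz,"shift mm",(R.T@(np.array(v[:3])-p)*1000).round(1))
E
python3 d.py .514,-.049,.223,-5.5 .514,-.049,.15,-5.5
```

```text
t 0.15 pos [0.23   0.6075 0.2217] yaw 69.3 tilt [-0.    -0.001] w 87.4mm F [-1.1  1.2  0.6] j17 [-1.19 -0.06]
.514,-.049,.223,-5.5 turn z 74.8 shift mm [-4.980e+02 -5.135e+02 -5.000e-01]
.514,-.049,.15,-5.5 turn z 74.8 shift mm [-498.  -513.4   72.5]
```

>>> {"name": "step_arm", "arguments": {
  "deltas": [
    [0,0,8,-38,-39,0,80],
    [0,0,17,-78,-80,0,80],
    [0,0,26,-118,-121,0,80],
    [0,0,35,-158,-162,0,80],
    [0,0,44,-198,-204,0,80],
    [0,0,53,-238,-245,0,80],
    [0,0,62,-278,-286,0,80],
    [0,0,70,-310,-320,0,80]
  ],
  "newtons": 20
}}

```text
time: 1.15
position: [0.4074, 0.1965, 0.2226]
tool_rot: [-2.242, -2.2, -0.001]
ft_force: [-0.2, 0.1, 0.8]
grip_width: 0.92
```

```bash
python3 d.py .514,-.049,.223,-5.5 .514,-.049,.15,-5.5
```

```text
t 1.15 pos [0.4074 0.1965 0.2226] yaw -1.1 tilt [0. 0.] w 80.1mm F [-0.2  0.1  0.8] j17 [-0.82 -0.56]
.514,-.049,.223,-5.5 turn z 4.4 shift mm [-243.4  111.2   -0.5]
.514,-.049,.15,-5.5 turn z 4.4 shift mm [-243.4  111.2   72.5]
```

>>> {"name": "step_arm", "arguments": {
  "deltas": [
    [0,0,1,-45,20,0,75],
    [0,0,2,-95,43,0,75],
    [0,0,3,-145,66,0,75],
    [0,0,4,-195,89,0,75],
    [0,0,4.4,-243,111,0,75],
    [0,0,4.4,-243,111,30,75],
    [0,0,4.4,-243,111,55,75],
    [0,0,4.4,-243,111,55,75]
  ]
}}

```text
time: 2.15
position: [0.5129, -0.0455, 0.1657]
tool_rot: [-2.317, -2.118, 0.006]
ft_force: [-0.9, 0.1, 0.1]
grip_width: 0.861
```

```bash
python3 d.py .514,-.049,.072,-5.5
python3 - <<'E'
from h import *
import cv2
c=optics.get_calibration("wrist");a=optics.get_image("wrist");cv2.imwrite("pics/w1.png",a[:,:,::-1])
for n,X in dict(b=(.514,-.049,.124),y=(.521,.0141,.124),g=(.5272,.0787,.124),cas=(.5994,.0077,.066)).items(): print(n,proj("wrist",X,c))
E
```

```text
t 2.15 pos [ 0.5129 -0.0455  0.1657] yaw -5.1 tilt [-0.004 -0.001] w 74.9mm F [-0.9  0.1  0.1] j17 [-0.56 -0.01]
.514,-.049,.072,-5.5 turn z 0.4 shift mm [-3.3  1.8 93.7]
b [282.73314041 232.30800631]
y [284.89664381 145.73388373]
g [286.00444392  39.57201233]
cas [374.39131015 139.06212274]
```

View pics/w1.png

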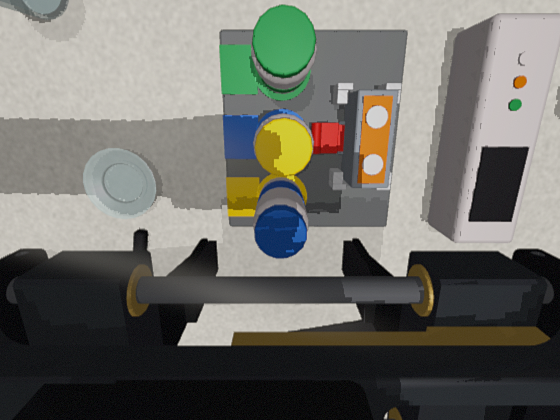

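The wrist view shows the blue cap centred at about (281,231), yellow (283,146) and green (284,39), within 2 px of my predictions. I'll descend.

>>> {"name": "step_arm", "arguments": {
  "deltas": [
    [0,0,0.4,-3,1.5,25,75],
    [0,0,0.4,-3,1.5,50,75],
    [0,0,0.4,-3,1.5,75,75],
    [0,0,0.4,-3,1.5,93,75],
    [0,0,0.4,-3,1.5,93,75],
    [0,0,0.4,-3,1.5,93,60],
    [0,0,0.4,-3,1.5,93,40],
    [0,0,0.4,-3,1.5,93,40]
  ]
}}

```text
time: 3.2
position: [0.5164, -0.0486, 0.0753]
tool_rot: [2.326, 2.111, 0.002]
ft_force: [-0.1, 0.4, 0.1]
grip_width: 0.606
```

```bash
python3 d.py .611,-.280,.2,-60
```

```text
t 3.20 pos [ 0.5164 -0.0486  0.0753] yaw -5.5 tilt [0.001 0.   ] w 52.7mm F [-0.1  0.4  0.1] j17 [-0.53  0.06]
.611,-.280,.2,-60 turn z 54.5 shift mm [-221.2  116.6 -124.7]
```

>>> {"name": "step_arm", "arguments": {
  "deltas": [
    [0,0,0,0,0,0,40],
    [0,0,0,0,0,0,40],
    [0,0,0,0,0,0,40],
    [0,0,0,0,0,0,40],
    [0,0,0,0,0,-20,40],
    [0,0,0,0,0,-50,40],
    [0,0,0,0,0,-90,40],
    [0,0,0,0,0,-127,40]
  ]
}}

```text
time: 4.2
position: [0.5157, -0.0486, 0.2021]
tool_rot: [2.326, 2.112, -0.0]
ft_force: [0.9, 0.7, -1.9]
grip_width: 0.521
```

```bash
python3 d.py .611,-.280,.2,-60
```

```text
t 4.20 pos [ 0.5157 -0.0486  0.2021] yaw -5.5 tilt [-0. -0.] w 45.3mm F [ 0.9  0.7 -1.9] j17 [-0.57 -0.02]
.611,-.280,.2,-60 turn z 54.5 shift mm [-221.1  117.1    2.1]
```

>>> {"name": "step_arm", "arguments": {
  "deltas": [
    [0,0,6,-25,12,0,40],
    [0,0,14,-60,31,0,40],
    [0,0,23,-100,53,0,40],
    [0,0,32,-140,74,0,40],
    [0,0,41,-180,95,0,40],
    [0,0,49,-207,109,0,40],
    [0,0,54.5,-221,117,0,40],
    [0,0,54.5,-221,117,0,40]
  ]
}}

```text
time: 5.2
position: [0.6096, -0.2828, 0.1992]
tool_rot: [3.035, 0.805, -0.006]
ft_force: [0.1, 1.1, -1.3]
grip_width: 0.523
```

```bash
python3 d.py .611,-.280,.067,-60
```

```text
t 5.20 pos [ 0.6096 -0.2828  0.1992] yaw -60.3 tilt [-0.004 -0.002] w 45.5mm F [ 0.1  1.1 -1.3] j17 [-0.22 -0.4 ]
.611,-.280,.067,-60 turn z -0.3 shift mm [  3.2  -1.8 132.1]
```

>>> {"name": "step_arm", "arguments": {
  "deltas": [
    [0,0,0,2,-1,25,40],
    [0,0,0,3,-2,55,40],
    [0,0,0,3,-2,85,40],
    [0,0,0,3,-2,110,40],
    [0,0,0,3,-2,123,40],
    [0,0,0,3,-2,129,40],
    [0,0,0,3,-2,131,40],
    [0,0,0,3,-2,131,40]
  ]
}}

```text
time: 6.2
position: [0.6132, -0.2769, 0.0714]
tool_rot: [3.034, 0.812, 0.002]
ft_force: [-0.3, 0.4, -1.6]
grip_width: 0.521
```

```bash
python3 d.py .611,-.280,.064,-60
```

```text
t 6.20 pos [ 0.6132 -0.2769  0.0714] yaw -60.0 tilt [ 0.001 -0.   ] w 45.3mm F [-0.3  0.4 -1.6] j17 [-0.19 -0.35]
.611,-.280,.064,-60 turn z -0.0 shift mm [-3.4  1.6  7.4]
```

>>> {"name": "step_arm", "arguments": {
  "deltas": [
    [0,0,0,0,0,1,40],
    [0,0,0,0,0,2,40],
    [0,0,0,0,0,3,40],
    [0,0,0,0,0,4,40],
    [0,0,0,0,0,5,40],
    [0,0,0,0,0,6,40],
    [0,0,0,0,0,6,40],
    [0,0,0,0,0,6,40]
  ]
}}

```text
time: 7.2
position: [0.6127, -0.2766, 0.0646]
tool_rot: [3.035, 0.812, 0.0]
ft_force: [-0.3, -0.2, -2.6]
grip_width: 0.517
```

>>> {"name": "step_arm", "arguments": {
  "deltas": [
    [0,0,0,0,0,0.5,40],
    [0,0,0,0,0,1,40],
    [0,0,0,0,0,1.5,40],
    [0,0,0,0,0,2,40],
    [0,0,0,0,0,2,40],
    [0,0,0,0,0,2,40],
    [0,0,0,0,0,2,40],
    [0,0,0,0,0,2,40]
  ]
}}

```text
time: 8.2
position: [0.6131, -0.2765, 0.0639]
tool_rot: [-3.034, -0.813, -0.002]
ft_force: [-1.8, 2.0, 5.9]
grip_width: 0.525
```

>>> {"name": "step_arm", "arguments": {
  "deltas": [
    [0,0,0,0,0,0,50],
    [0,0,0,0,0,0,60],
    [0,0,0,0,0,0,70],
    [0,0,0,0,0,0,75],
    [0,0,0,0,0,-20,75],
    [0,0,0,0,0,-55,75],
    [0,0,0,0,0,-100,75],
    [0,0,0,0,0,-140,75]
  ]
}}

```text
time: 9.2
position: [0.6129, -0.2772, 0.2059]
tool_rot: [3.034, 0.811, 0.003]
ft_force: [0.3, 0.8, 0.8]
grip_width: 0.863
```

```bash
python3 d.py .521,.0141,.2,-5.5 .521,.0141,.15,-5.5
```

```text
t 9.20 pos [ 0.6129 -0.2772  0.2059] yaw -60.1 tilt [ 0.002 -0.001] w 75.1mm F [0.3 0.8 0.8] j17 [-0.23 -0.41]
.521,.0141,.2,-5.5 turn z -54.6 shift mm [  65.8 -298.3    5.4]
.521,.0141,.15,-5.5 turn z -54.6 shift mm [  65.7 -298.4   55.4]
```

>>> {"name": "step_arm", "arguments": {
  "deltas": [
    [0,0,-9,9,-40,0,75],
    [0,0,-19,22,-100,0,75],
    [0,0,-29,35,-158,0,75],
    [0,0,-39,48,-216,0,75],
    [0,0,-48,59,-270,5,75],
    [0,0,-54.6,66,-298,5,75],
    [0,0,-54.6,66,-298,25,75],
    [0,0,-54.6,66,-298,48,75]
  ]
}}

```text
time: 10.2
position: [0.5219, 0.0148, 0.1561]
tool_rot: [2.323, 2.113, 0.005]
ft_force: [0.2, -0.7, 0.2]
grip_width: 0.86
```

```bash
python3 d.py .521,.0141,.074,-5.5
```

```text
t 10.20 pos [0.5219 0.0148 0.1561] yaw -5.4 tilt [0.003 0.001] w 74.8mm F [ 0.2 -0.7  0.2] j17 [-0.69 -0.11]
.521,.0141,.074,-5.5 turn z 0.1 shift mm [-0.9 -1.1 82.1]
```

>>> {"name": "step_arm", "arguments": {
  "deltas": [
    [0,0,0,0,-1,25,75],
    [0,0,0,0,-1,50,75],
    [0,0,0,0,-1,72,75],
    [0,0,0,0,-1,82,70],
    [0,0,0,0,-1,82,60],
    [0,0,0,0,-1,82,40],
    [0,0,0,0,-1,82,40],
    [0,0,0,0,-1,82,40]
  ]
}}

```text
time: 11.2
position: [0.5208, 0.0147, 0.0734]
tool_rot: [2.323, 2.113, 0.003]
ft_force: [0.7, -0.5, 2.6]
grip_width: 0.521
```

>>> {"name": "step_arm", "arguments": {
  "deltas": [
    [0,0,0,0,0,0,40],
    [0,0,0,0,0,0,40],
    [0,0,0,0,0,0,40],
    [0,0,0,0,0,-4,40],
    [0,0,0,0,0,-20,40],
    [0,0,0,0,0,-50,40],
    [0,0,0,0,0,-90,40],
    [0,0,0,0,0,-127,40]
  ]
}}

```text
time: 12.2
position: [0.5197, 0.0144, 0.2014]
tool_rot: [2.325, 2.113, 0.0]
ft_force: [0.7, 1.1, -2.7]
grip_width: 0.523
```

```bash
python3 d.py .546,-.2865,.2,-60
```

```text
t 12.20 pos [0.5197 0.0144 0.2014] yaw -5.5 tilt [0. 0.] w 45.5mm F [ 0.7  1.1 -2.7] j17 [-0.7  -0.14]
.546,-.2865,.2,-60 turn z 54.5 shift mm [-297.    54.8    1.3]
```

>>> {"name": "step_arm", "arguments": {
  "deltas": [
    [0,0,7,-30,6,0,40],
    [0,0,16,-82,15,0,40],
    [0,0,26,-137,25,0,40],
    [0,0,36,-192,36,0,40],
    [0,0,45,-242,45,0,40],
    [0,0,52,-280,52,0,40],
    [0,0,54.5,-297,55,0,40],
    [0,0,54.5,-297,55,0,40]
  ]
}}

```text
time: 13.2
position: [0.5462, -0.2868, 0.1996]
tool_rot: [-3.034, -0.814, 0.001]
ft_force: [1.2, -0.1, -2.4]
grip_width: 0.523
```

>>> {"name": "step_arm", "arguments": {
  "deltas": [
    [0,0,0,0,0,10,40],
    [0,0,0,0,0,35,40],
    [0,0,0,0,0,65,40],
    [0,0,0,0,0,95,40],
    [0,0,0,0,0,115,40],
    [0,0,0,0,0,125,40],
    [0,0,0,0,0,130,40],
    [0,0,0,0,0,130,40]
  ]
}}

```text
time: 14.2
position: [0.547, -0.2864, 0.07]
tool_rot: [3.034, 0.815, 0.001]
ft_force: [0.2, 0.5, -2.2]
grip_width: 0.523
```

```bash
python3 d.py .546,-.2865,.0625,-60
```

```text
t 14.20 pos [ 0.547  -0.2864  0.07  ] yaw -59.9 tilt [ 0.001 -0.   ] w 45.5mm F [ 0.2  0.5 -2.2] j17 [-0.23 -0.3 ]
.546,-.2865,.0625,-60 turn z 0.1 shift mm [-0.9 -0.4  7.5]
```

>>> {"name": "step_arm", "arguments": {
  "deltas": [
    [0,0,0,0,0,1.5,40],
    [0,0,0,0,0,3,40],
    [0,0,0,0,0,4.5,40],
    [0,0,0,0,0,6,40],
    [0,0,0,0,0,7,40],
    [0,0,0,0,0,7.5,40],
    [0,0,0,0,0,7.5,40],
    [0,0,0,0,0,7.5,40]
  ]
}}

```text
time: 15.2
position: [0.5467, -0.2863, 0.0625]
tool_rot: [-3.034, -0.815, -0.0]
ft_force: [-1.3, 0.9, 3.8]
grip_width: 0.522
```

Contact. I'll release and go for green.

>>> {"name": "step_arm", "arguments": {
  "deltas": [
    [0,0,0,0,0,0,50],
    [0,0,0,0,0,0,60],
    [0,0,0,0,0,0,70],
    [0,0,0,0,0,0,75],
    [0,0,0,0,0,-20,75],
    [0,0,0,0,0,-55,75],
    [0,0,0,0,0,-100,75],
    [0,0,0,0,0,-140,75]
  ]
}}

```text
time: 16.2
position: [0.5468, -0.2868, 0.2052]
tool_rot: [3.033, 0.814, 0.003]
ft_force: [0.6, -0.4, -0.2]
grip_width: 0.859
```

```bash
python3 d.py .5273,.0786,.2,-5.5 .5273,.0786,.15,-5.5
```

```text
t 16.20 pos [ 0.5468 -0.2868  0.2052] yaw -60.0 tilt [ 0.002 -0.001] w 74.8mm F [ 0.6 -0.4 -0.2] j17 [-0.3  -0.38]
.5273,.0786,.2,-5.5 turn z -54.5 shift mm [ 166.  -326.1    4.9]
.5273,.0786,.15,-5.5 turn z -54.5 shift mm [ 166.  -326.2   54.9]
```

>>> {"name": "step_arm", "arguments": {
  "deltas": [
    [0,0,-7,20,-39,0,75],
    [0,0,-16,46,-90,0,75],
    [0,0,-25,72,-142,0,75],
    [0,0,-34,99,-194,0,75],
    [0,0,-43,125,-246,3,75],
    [0,0,-51,150,-295,5,75],
    [0,0,-54.5,166,-326,15,75],
    [0,0,-54.5,166,-326,40,75]
  ]
}}

```text
time: 17.2
position: [0.5279, 0.0824, 0.1629]
tool_rot: [2.319, 2.119, 0.005]
ft_force: [0.5, -0.4, -1.2]
grip_width: 0.859
```

```bash
python3 d.py .5273,.0786,.074,-5.5
```

```text
t 17.20 pos [0.5279 0.0824 0.1629] yaw -5.2 tilt [0.003 0.002] w 74.8mm F [ 0.5 -0.4 -1.2] j17 [-0.79 -0.22]
.5273,.0786,.074,-5.5 turn z 0.3 shift mm [-4.  -0.5 88.9]
```

>>> {"name": "step_arm", "arguments": {
  "deltas": [
    [0,0,0,-1,-0.5,20,75],
    [0,0,0,-1,-0.5,45,75],
    [0,0,0,-1,-0.5,70,75],
    [0,0,0,-1,-0.5,86,70],
    [0,0,0,-1,-0.5,88,65],
    [0,0,0,-1,-0.5,88,60],
    [0,0,0,-1,-0.5,88,40],
    [0,0,0,-1,-0.5,88,40]
  ]
}}

```text
time: 18.2
position: [0.5269, 0.0782, 0.0748]
tool_rot: [2.324, 2.113, 0.002]
ft_force: [-0.2, 0.5, -0.0]
grip_width: 0.549
```

>>> {"name": "step_arm", "arguments": {
  "deltas": [
    [0,0,0,0,0,0,40],
    [0,0,0,0,0,0,40],
    [0,0,0,0,0,0,40],
    [0,0,0,0,0,-4,40],
    [0,0,0,0,0,-20,40],
    [0,0,0,0,0,-50,40],
    [0,0,0,0,0,-90,40],
    [0,0,0,0,0,-127,40]
  ]
}}

```text
time: 19.2
position: [0.5263, 0.0778, 0.203]
tool_rot: [2.324, 2.113, 0.001]
ft_force: [0.1, 1.1, -2.5]
grip_width: 0.522
```

```bash
python3 d.py .4815,-.293,.2,-60
```

```text
t 19.20 pos [0.5263 0.0778 0.203 ] yaw -5.4 tilt [0.001 0.   ] w 45.4mm F [ 0.1  1.1 -2.5] j17 [-0.8  -0.24]
.4815,-.293,.2,-60 turn z 54.6 shift mm [-373.4   -9.4    2.9]
```

>>> {"name": "step_arm", "arguments": {
  "deltas": [
    [0,0,5,-28,-1,0,40],
    [0,0,13,-80,-2,0,40],
    [0,0,22,-138,-3,0,40],
    [0,0,31,-196,-5,0,40],
    [0,0,40,-254,-6,0,40],
    [0,0,48,-310,-8,0,40],
    [0,0,54.5,-355,-9,0,40],
    [0,0,54.5,-373,-9,0,40]
  ]
}}

```text
time: 20.2
position: [0.4804, -0.2961, 0.2019]
tool_rot: [3.035, 0.806, -0.001]
ft_force: [0.2, 0.6, -2.6]
grip_width: 0.521
```

>>> {"name": "step_arm", "arguments": {
  "deltas": [
    [0,0,0,0,0,5,40],
    [0,0,0,0,0,30,40],
    [0,0,0,0,0,60,40],
    [0,0,0,0,0,90,40],
    [0,0,0,0,0,115,40],
    [0,0,0,0,0,125,40],
    [0,0,0,0,0,130,40],
    [0,0,0,0,0,130,40]
  ]
}}

```text
time: 21.2
position: [0.4826, -0.2922, 0.0716]
tool_rot: [3.034, 0.816, 0.001]
ft_force: [-0.0, 0.2, -2.4]
grip_width: 0.519
```

```bash
python3 d.py .4815,-.293,.0635,-60
```

```text
t 21.20 pos [ 0.4826 -0.2922  0.0716] yaw -59.9 tilt [0.001 0.   ] w 45.2mm F [-0.   0.2 -2.4] j17 [-0.28 -0.27]
.4815,-.293,.0635,-60 turn z 0.1 shift mm [-1.4  0.2  8.1]
```

>>> {"name": "step_arm", "arguments": {
  "deltas": [
    [0,0,0,0,0,1.5,40],
    [0,0,0,0,0,3,40],
    [0,0,0,0,0,4.5,40],
    [0,0,0,0,0,6,40],
    [0,0,0,0,0,7,40],
    [0,0,0,0,0,8,40],
    [0,0,0,0,0,8,40],
    [0,0,0,0,0,8,40]
  ]
}}

```text
time: 22.2
position: [0.4822, -0.2924, 0.0637]
tool_rot: [-3.034, -0.815, -0.001]
ft_force: [-2.1, 2.0, 6.0]
grip_width: 0.521
```

>>> {"name": "step_arm", "arguments": {
  "deltas": [
    [0,0,0,0,0,0,50],
    [0,0,0,0,0,0,60],
    [0,0,0,0,0,0,70],
    [0,0,0,0,0,0,75],
    [0,0,0,0,0,-20,75],
    [0,0,0,0,0,-55,75],
    [0,0,0,0,0,-100,75],
    [0,0,0,0,0,-140,70]
  ]
}}

```text
time: 23.2
position: [0.4822, -0.293, 0.206]
tool_rot: [3.033, 0.814, 0.003]
ft_force: [0.1, 0.6, 0.7]
grip_width: 0.827
```

```bash
python3 d.py .5536,.0121,.2,-5.5 .5536,.0121,.1,-5.5;python3 - <<'E'
from h import *
import cv2
a=optics.get_image("top")[:,:,::-1]
cv2.imwrite("pics/t2.png",cv2.resize(a[150:280,210:440],None,fx=3.4,fy=3.4,interpolation=cv2.INTER_CUBIC))
a=optics.get_image("scene")[:,:,::-1]
cv2.imwrite("pics/s2.png",cv2.resize(a[150:290,130:350],None,fx=3.6,fy=3.6,interpolation=cv2.INTER_CUBIC))
E
```

```text
t 23.20 pos [ 0.4822 -0.293   0.206 ] yaw -60.0 tilt [ 0.002 -0.001] w 71.9mm F [0.1 0.6 0.7] j17 [-0.38 -0.38]
.5536,.0121,.2,-5.5 turn z -54.5 shift mm [ 214.5 -228.4    6. ]
.5536,.0121,.1,-5.5 turn z -54.5 shift mm [ 214.3 -228.6  106. ]
```

View pics/t2.png

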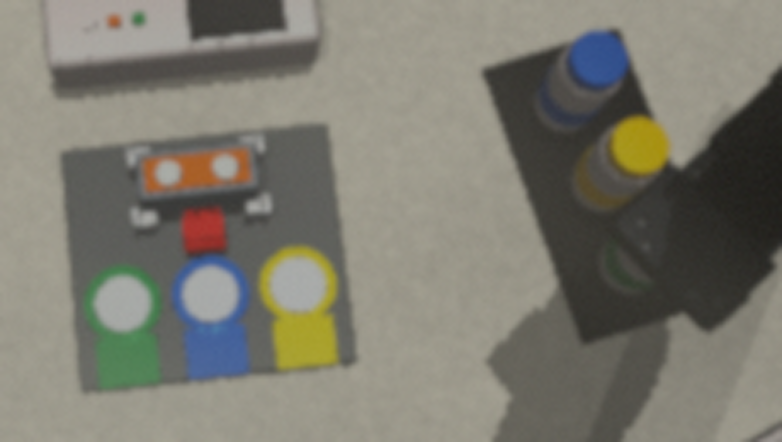

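View pics/s2.png

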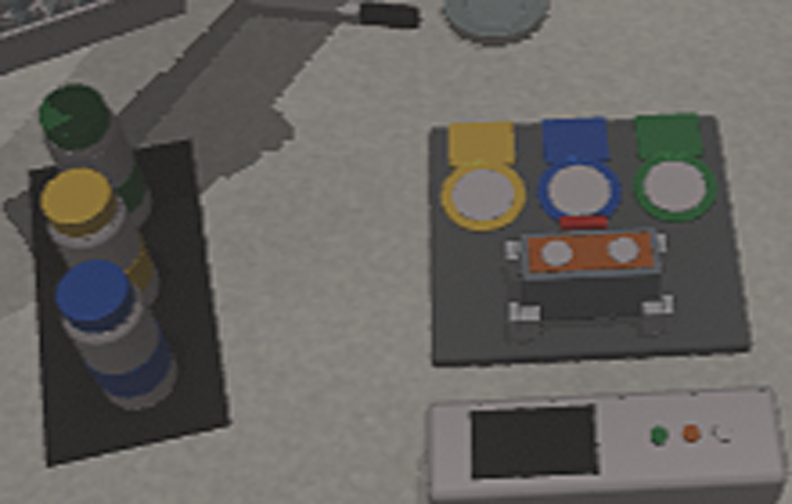

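All three bottles stand on the mat. In the top crop the white spot centres are green (123,303), blue (210,294) and yellow (298,286), and the red tab's outer end is at about (206,245). Next I'll measure the spots and the latch.

Run:
```python
from h import *
np.set_printoptions(precision=4,suppress=True)
T=lambda n,l,ox,oy,s,z,cam:[print(n,k,px(cam,ox+(a+.5)/s-.5,oy+(b+.5)/s-.5,z)) for k,(a,b) in enumerate(l)]
T("top gby",[(123,303),(210,294),(298,286)],210,150,3.4,.014,"top")
T("scene gby",[(675,186),(580,191),(483,195)],130,150,3.6,.014,"scene")
T("latch top",[(206,247),(206,240)],210,150,3.4,.03,"top")
T("latch scene",[(584,223)],130,150,3.6,.031,"scene")
```

```text
top gby 0 [0.5257 0.0783 0.014 ]
top gby 1 [0.5197 0.0152 0.014 ]
top gby 2 [ 0.5127 -0.0485  0.014 ]
scene gby 0 [0.526  0.0785 0.014 ]
scene gby 1 [0.5208 0.0151 0.014 ]
scene gby 2 [ 0.5147 -0.0492  0.014 ]
latch top 0 [0.5512 0.0115 0.03  ]
latch top 1 [0.5562 0.0105 0.03  ]
latch scene 0 [0.5567 0.0116 0.031 ]
```

>>> {"name": "step_arm", "arguments": {
  "deltas": [
    [0,0,-7,27,-29,0,30],
    [0,0,-16,60,-64,0,10],
    [0,0,-26,98,-104,0,0],
    [0,0,-36,136,-145,3,0],
    [0,0,-45,172,-184,6,0],
    [0,0,-52,202,-215,6,0],
    [0,0,-54.5,214.5,-228.5,50,0],
    [0,0,-54.5,214.5,-228.5,96,0]
  ]
}}

```text
time: 24.3
position: [0.554, 0.0155, 0.1067]
tool_rot: [2.319, 2.118, 0.004]
ft_force: [0.1, 0.0, 0.4]
grip_width: 0.027
```

```bash
python3 d.py .5536,.0121,.04,-5.5
```

```text
t 24.30 pos [0.554  0.0155 0.1067] yaw -5.2 tilt [0.002 0.001] w 2.3mm F [0.1 0.  0.4] j17 [-0.69 -0.02]
.5536,.0121,.04,-5.5 turn z 0.3 shift mm [-3.5 -0.3 66.7]
```

>>> {"name": "step_arm", "arguments": {
  "deltas": [
    [0,0,0,-0.5,0,20,0],
    [0,0,0,-0.5,0,45,0],
    [0,0,0,-0.5,0,62,0],
    [0,0,0,-0.5,0,66,0],
    [0,0,0,-0.5,0,66,0],
    [0,0,0,-0.5,0,66,0],
    [0,0,0,-0.5,0,66,0],
    [0,0,0,-0.5,0,66,0]
  ]
}}

```text
time: 25.3
position: [0.5535, 0.0124, 0.0415]
tool_rot: [2.324, 2.114, 0.001]
ft_force: [0.5, 0.9, -0.0]
grip_width: 0.005
```

```bash
python3 d.py .5536,.0121,.033,-5.5
```

```text
t 25.30 pos [0.5535 0.0124 0.0415] yaw -5.4 tilt [0.001 0.   ] w 0.4mm F [ 0.5  0.9 -0. ] j17 [-0.65  0.04]
.5536,.0121,.033,-5.5 turn z 0.1 shift mm [-0.3  0.2  8.5]
```

Press to z≈.025 (7 mm below .032), in small rows.

>>> {"name": "step_arm", "arguments": {
  "deltas": [
    [0,0,0,0,0,4,0],
    [0,0,0,0,0,8,0],
    [0,0,0,0,0,10,0],
    [0,0,0,0,0,12,0],
    [0,0,0,0,0,14,0],
    [0,0,0,0,0,15,0],
    [0,0,0,0,0,15.5,0],
    [0,0,0,0,0,15.5,0]
  ]
}}

```text
time: 26.3
position: [0.5532, 0.0123, 0.0256]
tool_rot: [2.324, 2.114, 0.0]
ft_force: [-1.2, -1.1, 1.6]
grip_width: 0.003
```

```bash
python3 d.py
python3 - <<'E'
from h import *
import cv2
a=optics.get_image("scene")[:,:,::-1]
cv2.imwrite("pics/s3.png",cv2.resize(a[150:260,240:350],None,fx=5,fy=5,interpolation=cv2.INTER_CUBIC))
E
```

```text
t 26.30 pos [0.5532 0.0123 0.0256] yaw -5.4 tilt [0. 0.] w 0.3mm F [-1.2 -1.1  1.6] j17 [-0.64  0.05]
```

View pics/s3.png

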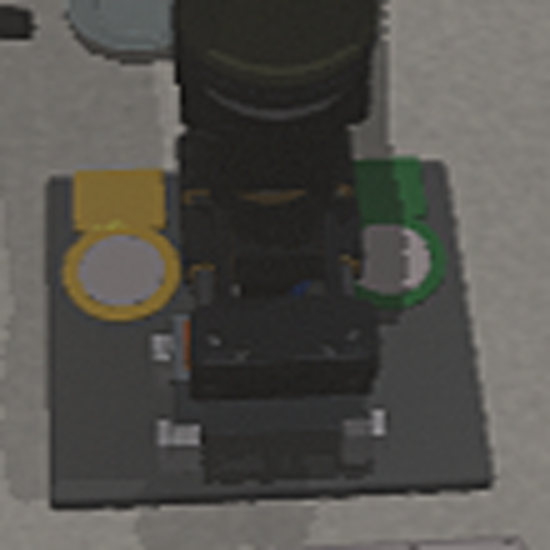

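The gripper hides the cassette here. I'll press about 1 mm further, then let go and check.

>>> {"name": "step_arm", "arguments": {
  "deltas": [
    [0,0,0,0,0,0.6,0],
    [0,0,0,0,0,1.2,0],
    [0,0,0,0,0,1.2,0],
    [0,0,0,0,0,1.2,0],
    [0,0,0,0,0,-10,0],
    [0,0,0,0,0,-35,0],
    [0,0,0,0,0,-75,0],
    [0,0,0,0,0,-115,0]
  ]
}}

```text
time: 27.35
position: [0.553, 0.0121, 0.1422]
tool_rot: [2.324, 2.113, 0.0]
ft_force: [0.8, 0.3, 0.4]
grip_width: 0.003
```

```bash
python3 d.py .5994,.0077,.14,-5.5
python3 - <<'E'
from h import *
import cv2
c=optics.get_calibration("wrist");a=optics.get_image("wrist");cv2.imwrite("pics/w3.png",a[:,:,::-1])
for z in (.066,.074): print([proj("wrist",(x,y,z),c).round(1) for x,y in ((.6012,.0278),(.5975,-.0125))])
a=optics.get_image("scene")[:,:,::-1]
cv2.imwrite("pics/s4.png",cv2.resize(a[150:260,240:350],None,fx=5,fy=5,interpolation=cv2.INTER_CUBIC))
E
```

```text
t 27.35 pos [0.553  0.0121 0.1422] yaw -5.4 tilt [ 0. -0.] w 0.3mm F [0.8 0.3 0.4] j17 [-0.71 -0.04]
.5994,.0077,.14,-5.5 turn z 0.1 shift mm [-0.  46.6  2.2]
[array([336.3, 190.8]), array([333.9, 235.9])]
[array([338.1, 193.1]), array([335.6, 239.5])]
```

View pics/s4.png

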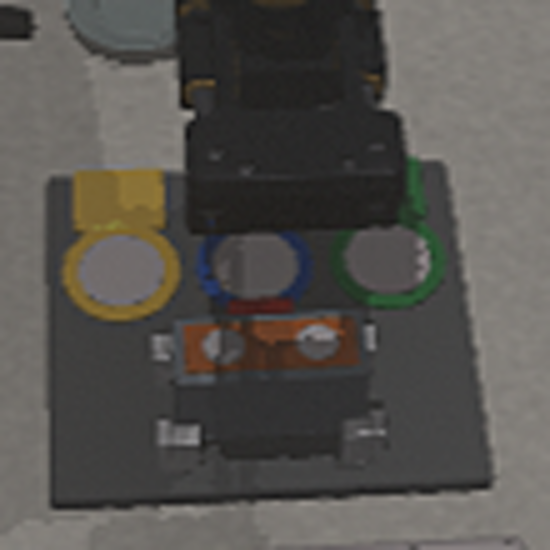

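View pics/w3.png

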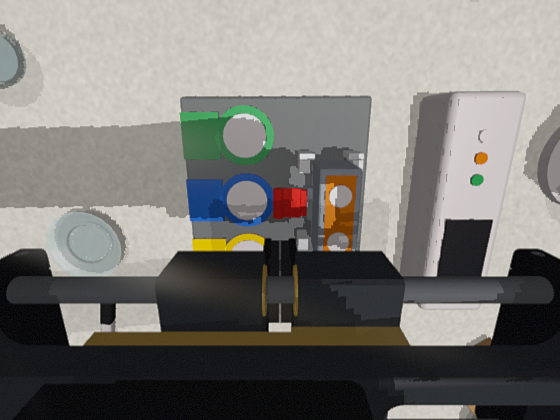

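The disc positions suggest it popped, but the difference is small. I'll compare more carefully.

Run:
```python
from h import *
import cv2
a=optics.get_image("scene")[:,:,::-1]
b=cv2.imread("pics/scene0.png")
f=lambda im:cv2.resize(im[205:250,262:325],None,fx=6,fy=6,interpolation=cv2.INTER_CUBIC)
cv2.imwrite("pics/cmp.png",np.hstack([f(b),f(a)]))
for z in (.066,.074): print([(proj("scene",(x,y,z)).round(1)-[262,205])*6 for x,y in ((.6007,.0279),(.5970,-.0125))])
```

```text
[array([245.4,  83.4]), array([133.8,  88.8])]
[array([246.6,  72. ]), array([133.8,  77.4])]
```

View pics/cmp.png

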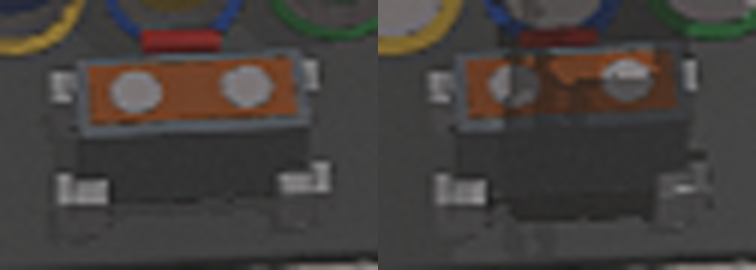

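The cassette has risen: its top now overlaps the red bar, and the wrist discs fit z≈.074. Next I'll grasp it.

>>> {"name": "step_arm", "arguments": {
  "deltas": [
    [0,0,0,0,15,0,30],
    [0,0,0,0,35,0,60],
    [0,0,0,0,46.5,0,60],
    [0,0,0,0,46.5,0,60],
    [0,0,0,0,46.5,15,60],
    [0,0,0,0,46.5,30,60],
    [0,0,0,0,46.5,40,60],
    [0,0,0,0,46.5,40,60]
  ]
}}

```text
time: 28.5
position: [0.5984, 0.008, 0.0993]
tool_rot: [-2.323, -2.113, 0.003]
ft_force: [-0.2, -0.1, 1.3]
grip_width: 0.685
```

```bash
python3 d.py .5994,.0077,.04,-5.5
```

```text
t 28.50 pos [0.5984 0.008  0.0993] yaw -5.4 tilt [-0.002 -0.   ] w 59.6mm F [-0.2 -0.1  1.3] j17 [-0.63  0.05]
.5994,.0077,.04,-5.5 turn z 0.1 shift mm [-0.2  1.1 59.3]
```

>>> {"name": "step_arm", "arguments": {
  "deltas": [
    [0,0,0,0,0.5,15,60],
    [0,0,0,0,0.5,33,60],
    [0,0,0,0,0.5,50,60],
    [0,0,0,0,0.5,58,60],
    [0,0,0,0,0.5,59,55],
    [0,0,0,0,0.5,59,48],
    [0,0,0,0,0.5,59,41],
    [0,0,0,0,0.5,59,25]
  ]
}}

```text
time: 29.5
position: [0.6003, 0.008, 0.0421]
tool_rot: [2.324, 2.114, 0.001]
ft_force: [-0.4, -0.9, -0.2]
grip_width: 0.44
```

>>> {"name": "step_arm", "arguments": {
  "deltas": [
    [0,0,0,0,0,0,25],
    [0,0,0,0,0,0,25],
    [0,0,0,0,0,0,25],
    [0,0,0,0,0,-3,25],
    [0,0,0,0,0,-10,25],
    [0,0,0,0,0,-20,25],
    [0,0,0,0,0,-35,25],
    [0,0,0,0,0,-60,25]
  ]
}}

```text
time: 30.5
position: [0.5992, 0.0079, 0.1022]
tool_rot: [-2.324, -2.113, 0.002]
ft_force: [-0.7, 0.0, -1.2]
grip_width: 0.385
```

```bash
python3 d.py .505,.306,.12,-3.5 .505,.306,.12,-3.5
```

```text
t 30.50 pos [0.5992 0.0079 0.1022] yaw -5.4 tilt [-0.002 -0.   ] w 33.5mm F [-0.7  0.  -1.2] j17 [-0.63  0.05]
.505,.306,.12,-3.5 turn z -1.9 shift mm [ 287.8 -122.1  -17.7]
.505,.306,.12,-3.5 turn z -1.9 shift mm [ 287.8 -122.1  -17.7]
```

>>> {"name": "step_arm", "arguments": {
  "deltas": [
    [0,0,0,25,-10,-10,25],
    [0,0,0,70,-30,-18,25],
    [0,0,-0.5,122,-52,-18,25],
    [0,0,-1,175,-74,-18,25],
    [0,0,-1.5,225,-95,-18,25],
    [0,0,-1.9,265,-112,-18,25],
    [0,0,-1.9,288,-122,-18,25],
    [0,0,-1.9,288,-122,-18,25]
  ]
}}

```text
time: 31.5
position: [0.5046, 0.3089, 0.1203]
tool_rot: [-2.283, -2.157, -0.001]
ft_force: [-0.1, -0.2, -0.6]
grip_width: 0.387
```

>>> {"name": "step_arm", "arguments": {
  "deltas": [
    [0,0,0,0,0,0,25],
    [0,0,0,0,0,0,25],
    [0,0,0,0,0,15,25],
    [0,0,0,0,0,35,25],
    [0,0,0,0,0,55,25],
    [0,0,0,0,0,66,25],
    [0,0,0,0,0,70,25],
    [0,0,0,0,0,70,25]
  ]
}}

```text
time: 32.5
position: [0.5059, 0.3062, 0.0495]
tool_rot: [2.289, 2.152, 0.0]
ft_force: [0.1, 1.0, -1.0]
grip_width: 0.387
```

```bash
python3 d.py .5054,.306,.0235,-3.5;  python3 - <<'E'
from h import *
import cv2
a=optics.get_image("top")[:,:,::-1]
cv2.imwrite("pics/t5.png",cv2.resize(a[200:320,100:220],None,fx=5,fy=5,interpolation=cv2.INTER_CUBIC))
a=optics.get_image("scene")[:,:,::-1]
cv2.imwrite("pics/s5.png",cv2.resize(a[130:240,350:460],None,fx=5,fy=5,interpolation=cv2.INTER_CUBIC))
E
```

```text
t 32.50 pos [0.5059 0.3062 0.0495] yaw -3.5 tilt [ 0. -0.] w 33.7mm F [ 0.1  1.  -1. ] j17 [-1.04 -0.47]
.5054,.306,.0235,-3.5 turn z -0.0 shift mm [-0.2 -0.5 26. ]
```

View pics/t5.png

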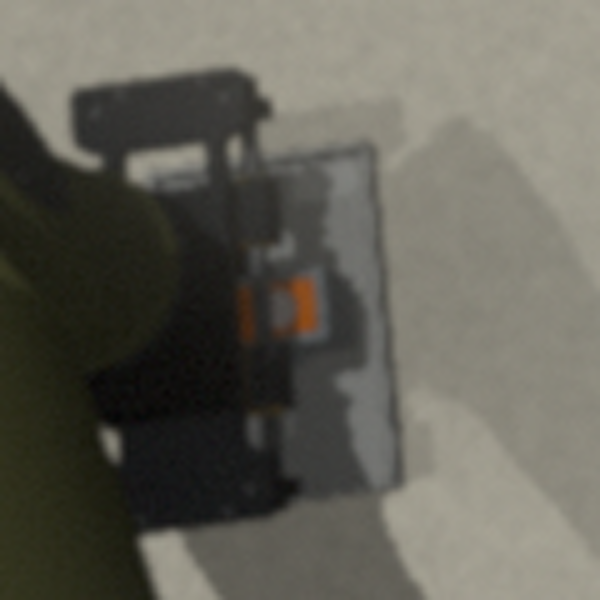

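View pics/s5.png

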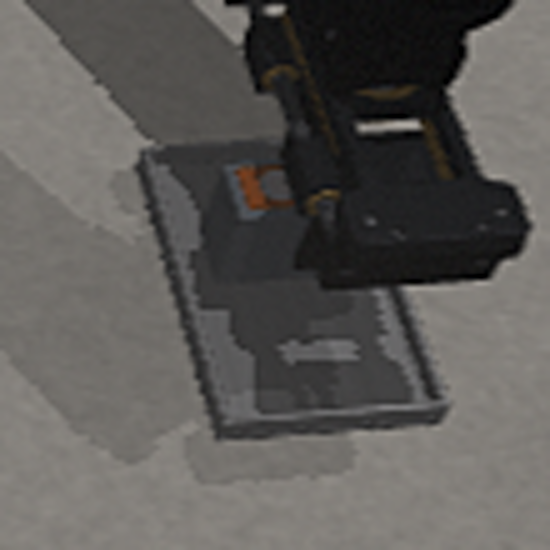

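The cassette hangs over the tray, clear of the right wall in the top crop (cassette edge at x≈330, wall at x≈385). I'll lower it.

>>> {"name": "step_arm", "arguments": {
  "deltas": [
    [0,0,0,0,0,4,25],
    [0,0,0,0,0,9,25],
    [0,0,0,0,0,14,25],
    [0,0,0,0,0,18,25],
    [0,0,0,0,0,21,25],
    [0,0,0,0,0,23,25],
    [0,0,0,0,0,24,25],
    [0,0,0,0,0,25,25]
  ]
}}

```text
time: 33.6
position: [0.5059, 0.3062, 0.0246]
tool_rot: [2.289, 2.152, 0.001]
ft_force: [0.8, -0.0, -0.6]
grip_width: 0.39
```

```bash
python3 d.py
```

```text
t 33.60 pos [0.5059 0.3062 0.0246] yaw -3.5 tilt [0. 0.] w 34.0mm F [ 0.8 -0.  -0.6] j17 [-1.03 -0.46]
```

>>> {"name": "step_arm", "arguments": {
  "deltas": [
    [0,0,0,0,0,0.5,25],
    [0,0,0,0,0,1,25],
    [0,0,0,0,0,1.5,25],
    [0,0,0,0,0,1.5,25],
    [0,0,0,0,0,1.5,25],
    [0,0,0,0,0,1.5,25],
    [0,0,0,0,0,1.5,25],
    [0,0,0,0,0,1.5,25]
  ]
}}

```text
time: 34.6
position: [0.5059, 0.3062, 0.024]
tool_rot: [-2.289, -2.152, -0.0]
ft_force: [-1.9, -1.1, 5.8]
grip_width: 0.388
```

Contact. I'll release slowly and rise.

>>> {"name": "step_arm", "arguments": {
  "deltas": [
    [0,0,0,0,0,0,40],
    [0,0,0,0,0,0,50],
    [0,0,0,0,0,0,60],
    [0,0,0,0,0,0,60],
    [0,0,0,0,0,-15,60],
    [0,0,0,0,0,-45,60],
    [0,0,0,0,0,-95,65],
    [0,0,0,0,0,-150,75]
  ]
}}

```text
time: 35.6
position: [0.5056, 0.3058, 0.1752]
tool_rot: [2.289, 2.151, 0.0]
ft_force: [0.1, 0.3, -1.6]
grip_width: 0.787
```

```bash
python3 d.py .4822,-.2924,.2,-60;  python3 - <<'E'
from h import *
import cv2
a=optics.get_image("scene")[:,:,::-1]
cv2.imwrite("pics/s6.png",cv2.resize(a[130:290,130:460],None,fx=2.4,fy=2.4,interpolation=cv2.INTER_CUBIC))
E
```

```text
t 35.60 pos [0.5056 0.3058 0.1752] yaw -3.6 tilt [ 0. -0.] w 68.5mm F [ 0.1  0.3 -1.6] j17 [-1.08 -0.54]
.4822,-.2924,.2,-60 turn z 56.4 shift mm [-598.5   13.7  -24.7]
```

View pics/s6.png

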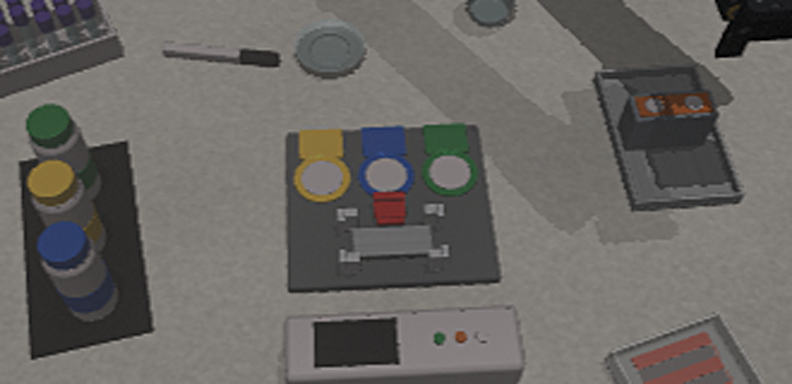

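The cassette stands upright in the tray at about (672,120), the bay is clear, and the bottles are on the mat with caps at green (50,123), yellow (53,181) and blue (63,243). I'll fetch green first.

Run:
```python
from h import *
for n,(a,b) in dict(g=(50,123),y=(53,181),b=(63,243)).items(): print(n,px("scene",130+(a+.5)/2.4-.5,130+(b+.5)/2.4-.5,.113).round(4))
```

```text
g [ 0.4861 -0.2889  0.113 ]
y [ 0.5502 -0.2837  0.113 ]
b [ 0.6139 -0.2731  0.113 ]
```

>>> {"name": "step_arm", "arguments": {
  "deltas": [
    [0,0,4,-25,0,-10,75],
    [0,0,10,-75,0,-20,75],
    [0,0,17,-132,2,-25,75],
    [0,0,24,-189,4,-25,75],
    [0,0,31,-246,5,-25,75],
    [0,0,38,-303,7,-25,75],
    [0,0,45,-360,8,-25,75],
    [0,0,50,-410,9,-25,75]
  ]
}}

```text
time: 36.65
position: [0.4893, -0.1061, 0.199]
tool_rot: [-2.985, -0.976, -0.004]
ft_force: [1.1, -0.0, -0.2]
grip_width: 0.86
```

```bash
python3 d.py .4822,-.2924,.2,-60 .4822,-.2924,.15,-60
```

```text
t 36.65 pos [ 0.4893 -0.1061  0.199 ] yaw -53.8 tilt [0.002 0.001] w 74.8mm F [ 1.1 -0.  -0.2] j17 [-0.78 -0.77]
.4822,-.2924,.2,-60 turn z 6.2 shift mm [-115.8  146.1   -1.3]
.4822,-.2924,.15,-60 turn z 6.2 shift mm [-115.9  146.1   48.7]
```

>>> {"name": "step_arm", "arguments": {
  "deltas": [
    [0,0,2,-25,32,0,75],
    [0,0,4,-62,78,0,75],
    [0,0,6,-95,120,0,75],
    [0,0,6.2,-116,146,0,75],
    [0,0,6.2,-116,146,0,75],
    [0,0,6.2,-116,146,15,75],
    [0,0,6.2,-116,146,35,75],
    [0,0,6.2,-116,146,48,75]
  ]
}}

```text
time: 37.65
position: [0.4827, -0.288, 0.1479]
tool_rot: [-3.03, -0.823, 0.002]
ft_force: [0.1, -0.2, 0.6]
grip_width: 0.863
```

```bash
python3 d.py .4822,-.2924,.0635,-60;python3 - <<'E'
from h import *
import cv2
c=optics.get_calibration("wrist");a=optics.get_image("wrist");cv2.imwrite("pics/w6.png",a[:,:,::-1])
for n,X in dict(g=(.4822,-.2924,.113),y=(.5467,-.2863,.113),b=(.613,-.2765,.113)).items(): print(n,proj("wrist",X,c))
E
```

```text
t 37.65 pos [ 0.4827 -0.288   0.1479] yaw -59.6 tilt [-0.002  0.002] w 75.0mm F [ 0.1 -0.2  0.6] j17 [-0.42 -0.3 ]
.4822,-.2924,.0635,-60 turn z 0.4 shift mm [-2.6  3.7 84.4]
g [284.74744593 234.27936796]
y [326.26432153 152.11776518]
b [372.27837587  48.38658571]
```

View pics/w6.png

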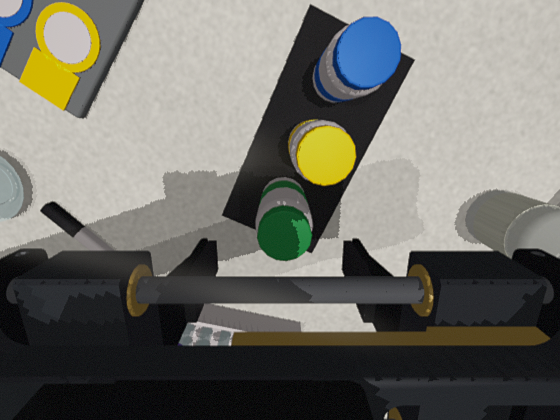

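The wrist view shows green (285,233), yellow (326,155) and blue (367,52), all within a few px of prediction. I'll grasp green.

>>> {"name": "step_arm", "arguments": {
  "deltas": [
    [0,0,0,-0.5,1,20,75],
    [0,0,0,-0.5,1,45,75],
    [0,0,0,-0.5,1,68,75],
    [0,0,0,-0.5,1,80,75],
    [0,0,0,-0.5,1,83,75],
    [0,0,0,-0.5,1,83,65],
    [0,0,0,-0.5,1,83,55],
    [0,0,0,-0.5,1,83,40]
  ]
}}

```text
time: 38.7
position: [0.4836, -0.2912, 0.0677]
tool_rot: [3.032, 0.82, 0.002]
ft_force: [0.4, 0.4, -0.3]
grip_width: 0.603
```

>>> {"name": "step_arm", "arguments": {
  "deltas": [
    [0,0,0,0,0,0,40],
    [0,0,0,0,0,0,40],
    [0,0,0,0,0,0,40],
    [0,0,0,0,0,0,40],
    [0,0,0,0,0,0,40],
    [0,0,0,0,0,0,40],
    [0,0,0,0,0,0,40],
    [0,0,0,0,0,0,40]
  ]
}}

```text
time: 39.7
position: [0.4835, -0.2913, 0.0674]
tool_rot: [3.032, 0.82, 0.001]
ft_force: [-1.0, -0.1, 5.6]
grip_width: 0.522
```

```bash
python3 d.py .526,.0785,.2,-5.5
```

```text
t 39.70 pos [ 0.4835 -0.2913  0.0674] yaw -59.7 tilt [ 0.001 -0.   ] w 45.4mm F [-1.  -0.1  5.6] j17 [-0.34 -0.22]
.526,.0785,.2,-5.5 turn z -54.2 shift mm [ 223.2 -297.8 -132.6]
```

>>> {"name": "step_arm", "arguments": {
  "deltas": [
    [0,0,0,0,0,-5,40],
    [0,0,0,0,0,-20,40],
    [0,0,0,0,0,-50,40],
    [0,0,0,0,0,-90,40],
    [0,0,0,0,0,-120,40],
    [0,0,0,0,0,-137,40],
    [0,0,0,0,0,-140,40],
    [0,0,0,0,0,-140,40]
  ]
}}

```text
time: 40.7
position: [0.4826, -0.2906, 0.2062]
tool_rot: [-3.032, -0.82, 0.002]
ft_force: [-0.3, -0.5, -3.6]
grip_width: 0.521
```

```bash
python3 d.py .526,.0785,.2,-5.5
```

```text
t 40.70 pos [ 0.4826 -0.2906  0.2062] yaw -59.7 tilt [-0.001  0.001] w 45.3mm F [-0.3 -0.5 -3.6] j17 [-0.46 -0.34]
.526,.0785,.2,-5.5 turn z -54.2 shift mm [ 223.6 -296.9    6.4]
```

>>> {"name": "step_arm", "arguments": {
  "deltas": [
    [0,0,-5,15,-20,0,40],
    [0,0,-13,47,-62,0,40],
    [0,0,-22,82,-108,0,40],
    [0,0,-31,117,-155,0,40],
    [0,0,-40,152,-201,0,40],
    [0,0,-48,185,-246,0,40],
    [0,0,-54,210,-280,0,40],
    [0,0,-54.2,223.5,-297,0,40]
  ]
}}

```text
time: 41.7
position: [0.5254, 0.0806, 0.2056]
tool_rot: [-2.323, -2.114, 0.004]
ft_force: [0.6, -0.4, -1.9]
grip_width: 0.521
```

>>> {"name": "step_arm", "arguments": {
  "deltas": [
    [0,0,0,0,0,0,40],
    [0,0,0,0,0,20,40],
    [0,0,0,0,0,50,40],
    [0,0,0,0,0,80,40],
    [0,0,0,0,0,105,40],
    [0,0,0,0,0,116,40],
    [0,0,0,0,0,120,40],
    [0,0,0,0,0,120,40]
  ]
}}

```text
time: 42.7
position: [0.527, 0.0775, 0.0877]
tool_rot: [2.327, 2.11, 0.001]
ft_force: [0.1, -0.3, -2.1]
grip_width: 0.523
```

```bash
python3 d.py .526,.0785,.0784,-5.5;python3 - <<'E'
from h import *
import cv2
c=optics.get_calibration("wrist");a=optics.get_image("wrist");cv2.imwrite("pics/w7.png",a[:,:,::-1])
for n,X in dict(g=(.526,.0785,.014),gf=(.526,.0785,.132)).items(): print(n,proj("wrist",X,c))
a=optics.get_image("scene")[:,:,::-1]
cv2.imwrite("pics/s7.png",cv2.resize(a[150:260,240:350],None,fx=5,fy=5,interpolation=cv2.INTER_CUBIC))
E
```

```text
t 42.70 pos [0.527  0.0775 0.0877] yaw -5.6 tilt [0.001 0.   ] w 45.5mm F [ 0.1 -0.3 -2.1] j17 [-0.9  -0.13]
.526,.0785,.0784,-5.5 turn z -0.1 shift mm [ 0.9 -1.1  9.3]
g [279.21823759 213.72243522]
gf [279.24539972 292.01264934]
```

View pics/w7.png

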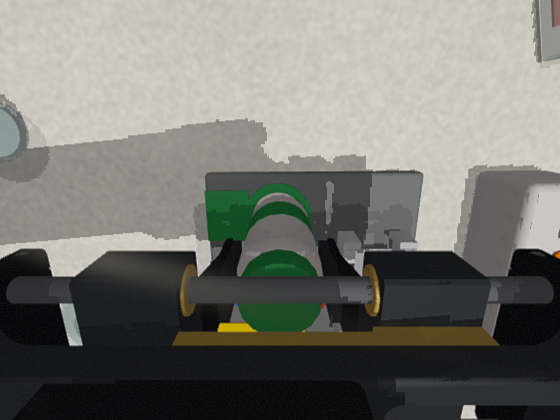

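View pics/s7.png

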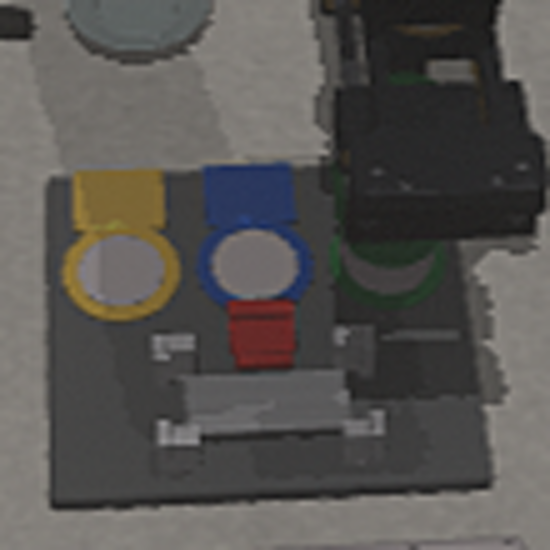

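The wrist view shows the green bottle held over its spot, with the spot edge just visible around (280,190). I'll lower it to contact.

>>> {"name": "step_arm", "arguments": {
  "deltas": [
    [0,0,0,1,-1,2,40],
    [0,0,0,1,-1,4,40],
    [0,0,0,1,-1,6,40],
    [0,0,0,1,-1,7,40],
    [0,0,0,1,-1,8,40],
    [0,0,0,1,-1,9,40],
    [0,0,0,1,-1,9,40],
    [0,0,0,1,-1,9,40]
  ]
}}

```text
time: 43.8
position: [0.5256, 0.0791, 0.0784]
tool_rot: [-2.326, -2.112, -0.0]
ft_force: [-2.0, 0.1, 2.8]
grip_width: 0.519
```

```bash
python3 d.py .526,.0785,.0784,-5.5
```

```text
t 43.80 pos [0.5256 0.0791 0.0784] yaw -5.5 tilt [0. 0.] w 45.2mm F [-2.   0.1  2.8] j17 [-0.9  -0.12]
.526,.0785,.0784,-5.5 turn z -0.0 shift mm [-0.6  0.5  0. ]
```

Contact. Release, then fetch blue.

>>> {"name": "step_arm", "arguments": {
  "deltas": [
    [0,0,0,0,0,0,50],
    [0,0,0,0,0,0,60],
    [0,0,0,0,0,0,70],
    [0,0,0,0,0,0,75],
    [0,0,0,0,0,-20,75],
    [0,0,0,0,0,-55,75],
    [0,0,0,0,0,-95,75],
    [0,0,0,0,0,-125,75]
  ]
}}

```text
time: 44.8
position: [0.5259, 0.0791, 0.2048]
tool_rot: [2.326, 2.111, 0.003]
ft_force: [-0.3, -0.3, -0.6]
grip_width: 0.863
```

```bash
python3 d.py .6127,-.2755,.2,-60 .6127,-.2755,.15,-60
```

```text
t 44.80 pos [0.5259 0.0791 0.2048] yaw -5.5 tilt [0.002 0.001] w 75.1mm F [-0.3 -0.3 -0.6] j17 [-0.96 -0.23]
.6127,-.2755,.2,-60 turn z 54.5 shift mm [-344.6  120.6    4.7]
.6127,-.2755,.15,-60 turn z 54.5 shift mm [-344.6  120.5   54.7]
```

>>> {"name": "step_arm", "arguments": {
  "deltas": [
    [0,0,7,-40,14,0,75],
    [0,0,16,-95,33,0,75],
    [0,0,25,-150,52,0,75],
    [0,0,34,-205,72,0,75],
    [0,0,43,-260,91,0,75],
    [0,0,51,-310,109,0,75],
    [0,0,54.5,-345,120.5,5,75],
    [0,0,54.5,-345,120.5,25,75]
  ]
}}

```text
time: 45.8
position: [0.6115, -0.2808, 0.1784]
tool_rot: [3.033, 0.803, -0.0]
ft_force: [-0.3, -0.6, 1.0]
grip_width: 0.858
```

```bash
python3 d.py .6127,-.2755,.0645,-60
python3 - <<'E'
from h import *
import cv2
a=optics.get_image("scene")[:,:,::-1]
cv2.imwrite("pics/s8.png",cv2.resize(a[130:290,130:460],None,fx=2.4,fy=2.4,interpolation=cv2.INTER_CUBIC))
E
```

```text
t 45.80 pos [ 0.6115 -0.2808  0.1784] yaw -60.4 tilt [ 0.001 -0.004] w 74.6mm F [-0.3 -0.6  1. ] j17 [-0.32 -0.33]
.6127,-.2755,.0645,-60 turn z -0.4 shift mm [  3.8  -4.5 113.8]
```

View pics/s8.png

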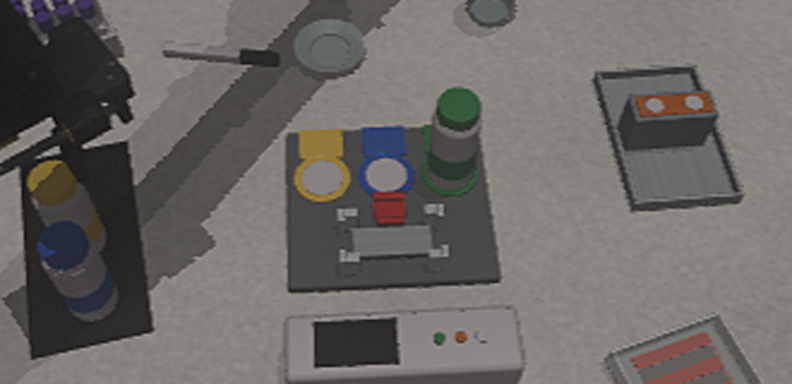

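Green stands centred on its green spot. The arm hangs over the mat and will settle on its own, so I'll descend to grasp blue.

>>> {"name": "step_arm", "arguments": {
  "deltas": [
    [0,0,0,0,0,0,75],
    [0,0,0,0,0,20,75],
    [0,0,0,0,0,25,75],
    [0,0,0,0,0,25,75],
    [0,0,0,0,0,25,75],
    [0,0,0,0,0,25,75],
    [0,0,0,0,0,25,75],
    [0,0,0,0,0,25,75]
  ]
}}

```text
time: 46.85
position: [0.6123, -0.2759, 0.1532]
tool_rot: [3.035, 0.812, 0.001]
ft_force: [0.3, -0.2, 0.4]
grip_width: 0.86
```

```bash
python3 d.py .6127,-.2755,.0645,-60
```

```text
t 46.85 pos [ 0.6123 -0.2759  0.1532] yaw -60.0 tilt [0. 0.] w 74.8mm F [ 0.3 -0.2  0.4] j17 [-0.32 -0.32]
.6127,-.2755,.0645,-60 turn z -0.0 shift mm [ 0.6 -0.2 88.7]
```

>>> {"name": "step_arm", "arguments": {
  "deltas": [
    [0,0,0,0.5,0,20,75],
    [0,0,0,0.5,0,45,75],
    [0,0,0,0.5,0,70,75],
    [0,0,0,0.5,0,86,75],
    [0,0,0,0.5,0,89,75],
    [0,0,0,0.5,0,89,65],
    [0,0,0,0.5,0,89,55],
    [0,0,0,0.5,0,89,40]
  ]
}}

```text
time: 47.85
position: [0.6131, -0.2758, 0.0649]
tool_rot: [3.034, 0.812, 0.002]
ft_force: [-0.9, -0.5, 0.8]
grip_width: 0.607
```

>>> {"name": "step_arm", "arguments": {
  "deltas": [
    [0,0,0,0,0,0,40],
    [0,0,0,0,0,0,40],
    [0,0,0,0,0,0,40],
    [0,0,0,0,0,0,40],
    [0,0,0,0,0,0,40],
    [0,0,0,0,0,0,40],
    [0,0,0,0,0,0,40],
    [0,0,0,0,0,0,40]
  ]
}}

```text
time: 48.85
position: [0.6129, -0.2755, 0.0645]
tool_rot: [-3.035, -0.813, -0.001]
ft_force: [-1.6, 1.6, 5.9]
grip_width: 0.524
```

>>> {"name": "step_arm", "arguments": {
  "deltas": [
    [0,0,0,0,0,-5,40],
    [0,0,0,0,0,-20,40],
    [0,0,0,0,0,-50,40],
    [0,0,0,0,0,-90,40],
    [0,0,0,0,0,-120,40],
    [0,0,0,0,0,-137,40],
    [0,0,0,0,0,-140,40],
    [0,0,0,0,0,-140,40]
  ]
}}

```text
time: 49.85
position: [0.6122, -0.2752, 0.203]
tool_rot: [-3.034, -0.812, 0.002]
ft_force: [0.3, -0.9, -3.1]
grip_width: 0.521
```

```bash
python3 d.py .520,.0152,.2,-5.5
```

```text
t 49.85 pos [ 0.6122 -0.2752  0.203 ] yaw -60.0 tilt [-0.001  0.001] w 45.3mm F [ 0.3 -0.9 -3.1] j17 [-0.32 -0.34]
.520,.0152,.2,-5.5 turn z -54.5 shift mm [  65.2 -297.7    3.4]
```

>>> {"name": "step_arm", "arguments": {
  "deltas": [
    [0,0,-6,5,-25,0,40],
    [0,0,-15,16,-72,0,40],
    [0,0,-24,27,-124,0,40],
    [0,0,-33,39,-176,0,40],
    [0,0,-42,50,-226,0,40],
    [0,0,-50,59,-269,0,40],
    [0,0,-54.5,65,-298,0,40],
    [0,0,-54.5,65,-298,0,40]
  ]
}}

```text
time: 50.85
position: [0.5186, 0.0183, 0.2028]
tool_rot: [-2.318, -2.117, 0.002]
ft_force: [0.1, -0.3, -2.1]
grip_width: 0.521
```

>>> {"name": "step_arm", "arguments": {
  "deltas": [
    [0,0,0,0,0,0,40],
    [0,0,0,0,0,20,40],
    [0,0,0,0,0,50,40],
    [0,0,0,0,0,80,40],
    [0,0,0,0,0,103,40],
    [0,0,0,0,0,114,40],
    [0,0,0,0,0,118,40],
    [0,0,0,0,0,118,40]
  ]
}}

```text
time: 51.85
position: [0.5206, 0.0146, 0.0865]
tool_rot: [2.326, 2.11, 0.001]
ft_force: [1.0, -0.2, -2.1]
grip_width: 0.517
```

```bash
python3 d.py .520,.0152,.0755,-5.5
```

```text
t 51.85 pos [0.5206 0.0146 0.0865] yaw -5.6 tilt [ 0.001 -0.   ] w 45.0mm F [ 1.  -0.2 -2.1] j17 [-0.87 -0.01]
.520,.0152,.0755,-5.5 turn z -0.1 shift mm [ 0.5 -0.6 11. ]
```

>>> {"name": "step_arm", "arguments": {
  "deltas": [
    [0,0,0,0.5,-0.5,3,40],
    [0,0,0,0.5,-0.5,5,40],
    [0,0,0,0.5,-0.5,7,40],
    [0,0,0,0.5,-0.5,8.5,40],
    [0,0,0,0.5,-0.5,10,40],
    [0,0,0,0.5,-0.5,10.5,40],
    [0,0,0,0.5,-0.5,11,40],
    [0,0,0,0.5,-0.5,11,40]
  ]
}}

```text
time: 52.85
position: [0.5196, 0.0156, 0.0755]
tool_rot: [-2.326, -2.111, -0.0]
ft_force: [-2.8, -0.4, 3.0]
grip_width: 0.521
```

```bash
python3 d.py .520,.0152,.0755,-5.5
```

```text
t 52.85 pos [0.5196 0.0156 0.0755] yaw -5.5 tilt [-0.  0.] w 45.3mm F [-2.8 -0.4  3. ] j17 [-0.86  0.  ]
.520,.0152,.0755,-5.5 turn z -0.0 shift mm [-0.3  0.4 -0. ]
```

>>> {"name": "step_arm", "arguments": {
  "deltas": [
    [0,0,0,0,0,0,50],
    [0,0,0,0,0,0,60],
    [0,0,0,0,0,0,70],
    [0,0,0,0,0,0,75],
    [0,0,0,0,0,-20,75],
    [0,0,0,0,0,-55,75],
    [0,0,0,0,0,-95,75],
    [0,0,0,0,0,-125,75]
  ]
}}

```text
time: 53.85
position: [0.5201, 0.0155, 0.2018]
tool_rot: [2.326, 2.111, 0.003]
ft_force: [0.8, -0.5, -0.4]
grip_width: 0.865
```

```bash
python3 d.py .547,-.2855,.2,-60
```

```text
t 53.85 pos [0.5201 0.0155 0.2018] yaw -5.5 tilt [0.002 0.001] w 75.3mm F [ 0.8 -0.5 -0.4] j17 [-0.94 -0.13]
.547,-.2855,.2,-60 turn z 54.5 shift mm [-297.    55.8    1.6]
```

>>> {"name": "step_arm", "arguments": {
  "deltas": [
    [0,0,7,-40,8,0,75],
    [0,0,16,-92,17,0,75],
    [0,0,26,-146,27,0,75],
    [0,0,36,-200,37,0,75],
    [0,0,45,-250,47,0,75],
    [0,0,52,-285,54,0,75],
    [0,0,54.5,-297,56,10,75],
    [0,0,54.5,-297,56,35,75]
  ]
}}

```text
time: 54.85
position: [0.5471, -0.2864, 0.1649]
tool_rot: [3.034, 0.811, 0.002]
ft_force: [-0.5, 0.0, -0.3]
grip_width: 0.863
```

>>> {"name": "step_arm", "arguments": {
  "deltas": [
    [0,0,0,0,0,10,75],
    [0,0,0,0,0,14,75],
    [0,0,0,0,0,14,75],
    [0,0,0,0,0,14,75],
    [0,0,0,0,0,14,75],
    [0,0,0,0,0,14,75],
    [0,0,0,0,0,14,75],
    [0,0,0,0,0,14,75]
  ]
}}

```text
time: 55.85
position: [0.5467, -0.2855, 0.1511]
tool_rot: [-3.035, -0.812, -0.0]
ft_force: [-0.3, 1.0, -0.2]
grip_width: 0.864
```

```bash
python3 d.py .547,-.2855,.064,-60
```

```text
t 55.85 pos [ 0.5467 -0.2855  0.1511] yaw -60.0 tilt [0. 0.] w 75.1mm F [-0.3  1.  -0.2] j17 [-0.39 -0.27]
.547,-.2855,.064,-60 turn z -0.0 shift mm [ 0.2  0.2 87.1]
```

>>> {"name": "step_arm", "arguments": {
  "deltas": [
    [0,0,0,0,0,20,75],
    [0,0,0,0,0,45,75],
    [0,0,0,0,0,70,75],
    [0,0,0,0,0,84,75],
    [0,0,0,0,0,87,75],
    [0,0,0,0,0,87,65],
    [0,0,0,0,0,87,55],
    [0,0,0,0,0,87,40]
  ]
}}

```text
time: 56.85
position: [0.5472, -0.2856, 0.0648]
tool_rot: [3.034, 0.812, 0.002]
ft_force: [-0.1, 0.2, -0.4]
grip_width: 0.607
```

>>> {"name": "step_arm", "arguments": {
  "deltas": [
    [0,0,0,0,0,0,40],
    [0,0,0,0,0,0,40],
    [0,0,0,0,0,0,40],
    [0,0,0,0,0,0,40],
    [0,0,0,0,0,0,40],
    [0,0,0,0,0,0,40],
    [0,0,0,0,0,0,40],
    [0,0,0,0,0,0,40]
  ]
}}

```text
time: 57.85
position: [0.5472, -0.2857, 0.0645]
tool_rot: [3.034, 0.812, 0.001]
ft_force: [1.8, -0.7, 4.5]
grip_width: 0.523
```

>>> {"name": "step_arm", "arguments": {
  "deltas": [
    [0,0,0,0,0,-5,40],
    [0,0,0,0,0,-20,40],
    [0,0,0,0,0,-50,40],
    [0,0,0,0,0,-90,40],
    [0,0,0,0,0,-120,40],
    [0,0,0,0,0,-137,40],
    [0,0,0,0,0,-140,40],
    [0,0,0,0,0,-140,40]
  ]
}}

```text
time: 58.85
position: [0.5463, -0.2849, 0.2031]
tool_rot: [-3.034, -0.812, 0.002]
ft_force: [-0.5, -0.7, -3.3]
grip_width: 0.524
```

```bash
python3 d.py .5137,-.0488,.2,-5.5
```

```text
t 58.85 pos [ 0.5463 -0.2849  0.2031] yaw -60.0 tilt [-0.001  0.001] w 45.6mm F [-0.5 -0.7 -3.3] j17 [-0.42 -0.3 ]
.5137,-.0488,.2,-5.5 turn z -54.5 shift mm [  89.8 -220.8    3.3]
```

>>> {"name": "step_arm", "arguments": {
  "deltas": [
    [0,0,-6,9,-22,0,40],
    [0,0,-15,25,-60,0,40],
    [0,0,-24,41,-100,0,40],
    [0,0,-33,57,-140,0,40],
    [0,0,-42,72,-178,0,40],
    [0,0,-50,84,-207,0,40],
    [0,0,-54.5,90,-221,0,40],
    [0,0,-54.5,90,-221,0,40]
  ]
}}

```text
time: 59.85
position: [0.5135, -0.0474, 0.203]
tool_rot: [-2.322, -2.113, 0.002]
ft_force: [0.3, -0.5, -2.1]
grip_width: 0.521
```

>>> {"name": "step_arm", "arguments": {
  "deltas": [
    [0,0,0,0,0,0,40],
    [0,0,0,0,0,20,40],
    [0,0,0,0,0,50,40],
    [0,0,0,0,0,80,40],
    [0,0,0,0,0,103,40],
    [0,0,0,0,0,114,40],
    [0,0,0,0,0,118,40],
    [0,0,0,0,0,118,40]
  ]
}}

```text
time: 60.85
position: [0.5148, -0.0495, 0.0866]
tool_rot: [2.326, 2.11, 0.001]
ft_force: [0.9, 0.6, -1.7]
grip_width: 0.523
```

```bash
python3 d.py .5137,-.0488,.0755,-5.5
```

```text
t 60.85 pos [ 0.5148 -0.0495  0.0866] yaw -5.6 tilt [ 0.001 -0.   ] w 45.5mm F [ 0.9  0.6 -1.7] j17 [-0.82  0.14]
.5137,-.0488,.0755,-5.5 turn z -0.1 shift mm [ 0.5 -1.2 11.1]
```

>>> {"name": "step_arm", "arguments": {
  "deltas": [
    [0,0,0,0.5,-0.7,3,40],
    [0,0,0,0.5,-0.7,5,40],
    [0,0,0,0.5,-0.7,7,40],
    [0,0,0,0.5,-0.7,8.5,40],
    [0,0,0,0.5,-0.7,10,40],
    [0,0,0,0.5,-0.7,10.5,40],
    [0,0,0,0.5,-0.7,11,40],
    [0,0,0,0.5,-0.7,11,40]
  ]
}}

```text
time: 61.85
position: [0.5137, -0.0485, 0.0754]
tool_rot: [-2.326, -2.111, -0.0]
ft_force: [-1.7, 0.2, 2.9]
grip_width: 0.522
```

```bash
python3 d.py .5137,-.0488,.0755,-5.5
```

```text
t 61.85 pos [ 0.5137 -0.0485  0.0754] yaw -5.5 tilt [-0.  0.] w 45.4mm F [-1.7  0.2  2.9] j17 [-0.82  0.15]
.5137,-.0488,.0755,-5.5 turn z -0.0 shift mm [-0.3  0.  -0.1]
```

Release, rise, and move toward the mat side to clear the view.

>>> {"name": "step_arm", "arguments": {
  "deltas": [
    [0,0,0,0,0,0,50],
    [0,0,0,0,0,0,60],
    [0,0,0,0,0,0,70],
    [0,0,0,0,0,0,75],
    [0,0,0,0,0,-20,75],
    [0,0,0,0,0,-55,75],
    [0,0,0,0,0,-95,75],
    [0,0,0,0,0,-125,75]
  ]
}}

```text
time: 62.85
position: [0.5144, -0.049, 0.2031]
tool_rot: [2.326, 2.11, 0.004]
ft_force: [0.7, 0.2, -0.2]
grip_width: 0.858
```

>>> {"name": "step_arm", "arguments": {
  "deltas": [
    [0,0,0,-30,0,0,75],
    [0,0,0,-75,0,0,75],
    [0,0,0,-120,0,0,75],
    [0,0,0,-165,0,0,75],
    [0,0,0,-210,0,0,75],
    [0,0,0,-240,0,0,75],
    [0,0,0,-250,0,0,75],
    [0,0,0,-250,0,0,75]
  ]
}}

```text
time: 63.85
position: [0.4897, -0.2972, 0.2006]
tool_rot: [2.327, 2.111, 0.001]
ft_force: [-0.2, 1.0, -0.7]
grip_width: 0.862
```

```bash
python3 d.py
python3 - <<'E'
from h import *
import cv2
a=optics.get_image("top")[:,:,::-1]
cv2.imwrite("pics/t9.png",cv2.resize(a[175:285,215:325],None,fx=5,fy=5,interpolation=cv2.INTER_CUBIC))
a=optics.get_image("scene")[:,:,::-1]
cv2.imwrite("pics/s9.png",cv2.resize(a[150:255,240:450],None,fx=3.8,fy=3.8,interpolation=cv2.INTER_CUBIC))
E
```

```text
t 63.85 pos [ 0.4897 -0.2972  0.2006] yaw -5.6 tilt [0.001 0.   ] w 75.0mm F [-0.2  1.  -0.7] j17 [-0.44  0.64]
```

View pics/t9.png

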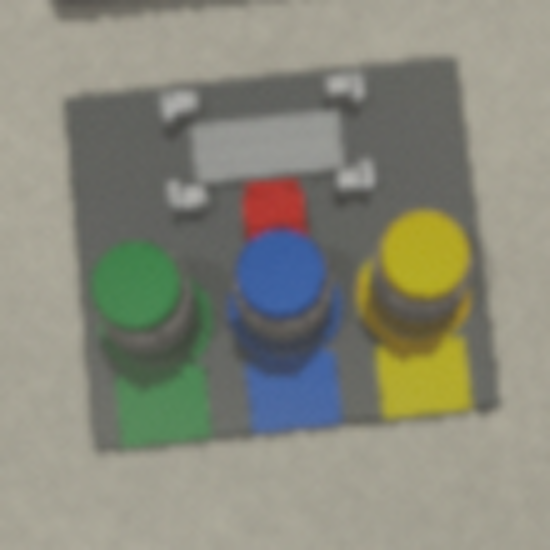

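View pics/s9.png

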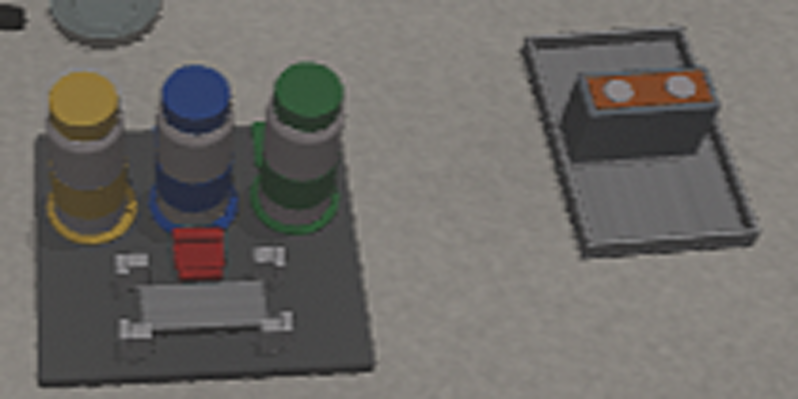

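All three bottles stand on their own colours and the cassette is upright in the tray. One numeric check of the cap centres, top g(137,284) b(281,272) y(425,253) and scene y(85,99) b(196,92) g(308,88), then I'll hand in.

Run:
```python
from h import *
S=dict(g=(.526,.0784),b=(.5202,.0151),y=(.5137,-.0488))
for cam,o,s,L in (("top",(215,175),5,dict(g=(137,284),b=(281,272),y=(425,253))),("scene",(240,150),3.8,dict(y=(85,99),b=(196,92),g=(308,88)))):
    for k,(a,b) in L.items():
        P=px(cam,o[0]+(a+.5)/s-.5,o[1]+(b+.5)/s-.5,.124)[:2]; print(cam,k,P.round(4),"err mm",((P-S[k])*1000).round(1))
```

```text
top g [0.5255 0.0775] err mm [-0.5 -0.9]
top b [0.5181 0.0142] err mm [-2.1 -0.9]
top y [ 0.5138 -0.0498] err mm [ 0.1 -1. ]
scene y [ 0.5152 -0.049 ] err mm [ 1.5 -0.2]
scene b [0.5193 0.014 ] err mm [-0.9 -1.1]
scene g [0.5257 0.0775] err mm [-0.3 -0.9]
```

All are within about 2.5 mm of centre, so I'll hand in.

```bash
python3 -c "
from bench import ctrl
print(ctrl.close_job())"
```

```text
the job is handed in; nothing more can be done
None
```

The whole task is done and handed in at about 64 s of the 144 s allowed; no verdict is reported.

- **What I did:** I moved all three bottles to the mat and pressed the latch. The cassette popped up, and I lifted it out and stood it in the tray. I then put each bottle back on its own colour, which meant swapping blue and yellow.
- **Last checks:** In both the top and scene cameras every cap is within about 2.5 mm of its spot centre (the limit is 12 mm). All three bottles are upright, the cassette stands upright inside the tray, and the gripper is open and clear at z ≈ 0.20 m.
- **Less certain:** The pop-up was only a pixel or two in the scene image. I confirmed it from the wrist view and from the cassette lifting out with no resistance.
- **Small disagreement:** While the bottles stood on the mat, the scene camera put them 2–4 mm from where the arm had set them down. This did not affect the result.

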